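Ready the casting station and hold the flask down in its sprung cradle

ROBOT

A 6-joint arm with a two-finger parallel gripper is mounted at the origin on the work surface; the furniture and walls round the work are solid. World frame = base frame: x ahead of the robot, y to its left, z up, the work surface at z = 0. Lengths are in m, angles in rad, forces in N, time in s.
With the tool pointing down it reaches from about 0.3 to 0.875 m from the base axis. Payload 6.4 kg.
Tool frame: the origin (TCP) lies midway between the tips of the shut fingers; the grasp point (between the pads) lies 19 mm behind it (ctrl.pinch_z is the distance from the TCP to the grasp point, in m); z points along the fingers, y is the line along which they close (so a half turn about z gives the same grasp; the last joint's range is limited). The gripper opens to 85 mm and grips with 20 to 120 N. Pads are 22 mm wide; open, the fingers measure 114 mm over their backs; the gripper's body (76 mm by 85 mm) begins 54 mm behind the grasp point. The pads swing forward as they close: fully open they stand 13 mm farther back than shut.
Start: joints at [-1.38, 0.181, 1.607, -0, 1.354, -0.206], TCP at [0.222, -0.53, 0.192] pointing down, gripper open.
Joint ranges: [-2.99, 2.99], [-0.89, 2.07], [0.3, 2.58], [-1.14, 4.28], [0, 2.63], [-3.12, 3.12]. Speed limits (rad/s): [2.57, 2.57, 3.01, 3.14, 3.14, 3.14].

INTERFACE

Orientations are given as a unit quaternion [w, x, y, z].
In Python, from bench import ctrl gives the robot as it stands.
- The arm moves only by the tool apply_moves, never from a script. Its argument "moves" is a list of rows, each an object with "jaw": the opening, from 0 (shut) to 1 (fully open); "offset": the shift along the tool's x, y, z in mm, a list of three; "rot": the turn, a rotation vector about the tool's x, y, z in degrees, a list of three. In form: [{"jaw": jaw, "offset": [dx, dy, dz], "rot": [ax, ay, az]}, ...]. A call has exactly 5 rows; each row shifts and turns the commanded pose from where the row before left it, along the tool's axes as they then stand; what a row does not reach is not made up. A row lasts 1/8 s, in which the tool goes at most 62.5 mm and 10.7 degrees, less where a joint would pass 70% of its speed; a pose out of reach is approached as far as the arm can. A call is refused whole if a number of a shift passes 62.5 or a number of a turn 10.7, either way. A call with a gripper value outside its range is refused whole. The fingers move at their own pace and stop on an object; the grip force is fixed at half the most. Time passes only in rows, so rows that do not move let the fingers close, or fill a call up. It gives the time, the measured TCP pose, the force, the opening and the grip force at its end, in the units of the state.
- ctrl.get_obs(): the state, without advancing time (a new reading comes with each control period).
- ctrl.camera(name): name is "scene" or "top"; returns (picture, depth): 420x560x3 uint8, red, green, blue; 420x560 float32, m along the optical axis (not along the pixel's ray), 0 where there is no reading.
- ctrl.camera_params(name): a dict with "K" (3x3 intrinsics, pixels), "dist" ([k1, k2, p1, p2, k3] as OpenCV has them; the pictures are not rectified), "cam_to_world" (4x4, takes a point from camera to world coordinates). Camera axes: x right, y down, z forward; pixel columns grow to the right and rows downward; lengths in m; the calibration is good to about 2 mm. A picture is of the moment at which its call begins. camera_params takes no time and is no camera call.
- ctrl.hand_in(): hands the job in; it is judged then, once.
Trained networks look in the newest picture that a camera, given by its name, has taken for a name from the list of things; names that differ only in an ending like _2 or _b are one class to them, and where a whole thing is asked for, a point or a joint stands for the part that bears it (a point fixed in the world has none). Each returns a list of dicts, best first, with "score" (0 to 1); they miss things now and then, are a little off and sometimes report something else, mostly with a low value. They report only what shows in the picture. A call takes as long as a camera call. They do not tell look-alikes from the thing itself.
- ctrl.outline_of(camera, target): "region" (420x560 bool, what is visible of it) and "position" ([column, row] in pixels, amid what is visible of it).
The state is a dict: "time_s": time; "q": joint angles; "dq": joint speeds; "joint_efforts": joint torques, N m; "eef_pos": TCP position; "eef_rot": TCP orientation; "wrist_force": force on the tool from outside, world axes, zero at the start; "torque": the same for the moment, N m; "opening": opening from 0.0 (shut) to 1.0 (fully open); "grasp_force": force on a finger pad.
Only numpy, scipy, OpenCV 4.12 (cv2) and the standard library are available. Lean on these libraries where they do the work, as an engineer would, in place of code of your own. Each camera call takes 0.05 s, during which the arm holds its last target. There are 200 camera calls.

TASK

Get the casting station ready for the pour: first bring the three ingot moulds up to the stop rail as an even row, each with its end flush against the rail, square to it and in line with the brass pin it lies in front of. Then stand the casting flask upright in the floating ring of the sprung cradle, press it down until the ring is fully on its stop, and finish while still holding the flask pressed down. Leave the other things on the bench where they are.

Things in the scene. Friction and masses are not known exactly. Their poses are not given: they have to be found in the camera images.
- rail: the stop rail: an aluminium bar 210 mm long (along its own y), 16 mm wide (its x), 18 mm high, fixed to the bench, with three brass centre pins standing on top. Origin: centre of its underside. Its front face, looking toward the robot, is the plane x = -8 mm in its own frame. Its x points ahead and left, about 60 degrees from world x. A tall screen leans over the bench beyond its right end: lift away toward the robot there
- pin_left (a point): tip of the left brass pin (6 mm thick, 6 mm tall) on the rail: +76 mm along the rail's y from the rail's centre, 24 mm above the bench (the left pin is the one nearer the robot)
- pin_middle (a point): tip of the middle brass pin (6 mm thick, 6 mm tall) on the rail, at the rail's centre, 24 mm above the bench
- pin_right (a point): tip of the right brass pin (6 mm thick, 6 mm tall) on the rail: -76 mm along the rail's y from the rail's centre, 24 mm above the bench (the left pin is the one nearer the robot)
- mould_left: the left of the three loose dark steel ingot moulds lying in front of the rail (100 mm long along its own y, 36 mm wide along its own x, 22 mm high, open groove along the top, about 0.45 kg). Origin: centre of its underside. In place, its end touches the rail's front face (its centre 58 mm from the rail's centre line), it is square to the rail, and its centre line runs through the left pin
- mould_middle: the middle of the three loose dark steel ingot moulds lying in front of the rail (100 mm long along its own y, 36 mm wide along its own x, 22 mm high, open groove along the top, about 0.45 kg). Origin: centre of its underside. In place, its end touches the rail's front face (its centre 58 mm from the rail's centre line), it is square to the rail, and its centre line runs through the middle pin
- mould_right: the right of the three loose dark steel ingot moulds lying in front of the rail (100 mm long along its own y, 36 mm wide along its own x, 22 mm high, open groove along the top, about 0.45 kg). Origin: centre of its underside. In place, its end touches the rail's front face (its centre 58 mm from the rail's centre line), it is square to the rail, and its centre line runs through the right pin
- flask: the casting flask: a plain steel tube standing upright, 50 mm diameter, 85 mm tall, dotted with small dark holes, filled with plaster at the top; the foot is chamfered to 43 mm over the lowest 5 mm. About 0.25 kg. Origin: centre of its underside; z up along the flask
- cradle: the sprung ring cradle, fixed to the bench: a round steel base plate 112 mm across and 8 mm thick, with three upright guide posts (44.5 mm from the axis, tops 55.5 mm above the bench, coil springs round them) that carry a floating aluminium ring. Origin: centre of the base's underside; z up along the axis. It and the flask stand at the right of the bench, in either order
- seat (a point): centre of the ledge inside the floating ring on which the flask's foot sits: on the cradle's axis, 38 mm above the bench with the ring up, 24 mm with it fully down. The ring's bore above the ledge is 56 mm wide and 14 mm deep, so the ring's top is 14 mm above this point; the hole through the ledge is 38 mm wide; the ring is 74 mm across, 106 mm across its lugs
- cradle_ring (a joint): how far the floating ring is pressed down, m: 0 = up, 0.014 = fully down on its stop. Springs push it up again with about 6 N at the top and 14 N at the bottom (the flask's own weight, about 2.5 N, does not press it down); it does not latch
- parts_drawers: grey drawer cabinet, fixed, 200 x 340 (its y) x 194 mm tall, askew between the moulds (left) and the cradle (right): pass above it; open drawers reach 45 mm out on its right. Origin: about the centre of its underside. A red power unit, fixed, 185 mm tall, has its front face from about x 0.56, y -0.47 to x 0.83, y -0.03 (world); keep the gripper clear of both
- dapping_block: bystander, to be left alone: a brass cube with round hollows, 50 mm. Origin: centre of its underside
- flux_dropper: bystander, to be left alone: a small brown bottle with a dropper cap, 33 mm across, 102 mm tall. Origin: centre of its underside
- polish_pot: bystander, to be left alone: a round pot with a red lid, 58 mm across, 50 mm tall. Origin: centre of its underside
- lacquer_bottle: bystander, to be left alone: a small glass bottle with a long white cap, 31 mm across, 79 mm tall. Origin: centre of its underside
- masking_tape: bystander, to be left alone: a roll of masking tape lying flat, 98 mm across, 25 mm high. Origin: centre of its underside
- pickle_jar: bystander, to be left alone: a clear jar with a green lid, 69 mm across, 84 mm tall. Origin: centre of its underside
Things that resemble listed ones, but are neither listed nor needed, are in the scene too. There is more than one size of the cradle; the job needs the larger.

How it is judged:
On the way:
1. the three moulds lie in an even row against the rail, each at its pin (x of mould_left in the frame of rail between -0.064 and -0.052 m and y of mould_left in the frame of rail between 0.068 and 0.084 m and angle between the y axis of each of mould_left, mould_middle, mould_right and the x axis of rail, either way round below 0.08 rad and height (world z) of each of mould_left, mould_middle, mould_right below 0.004 m and angle between each of mould_left, mould_middle, mould_right's own z axis and vertical below 0.06 rad and x of mould_middle in the frame of rail between -0.064 and -0.052 m and y of mould_middle in the frame of rail between -0.008 and 0.008 m and x of mould_right in the frame of rail between -0.064 and -0.052 m and y of mould_right in the frame of rail between -0.084 and -0.068 m), for 0.2 s.
At the end, for the whole second after the job is handed in: Each mould flat, end within 6 mm of the rail face, within 0.08 rad of square, within 8 mm of its pin along the rail; flask on the ring's ledge (5 mm sideways, 3 mm in height, tilt under 0.07 rad), ring down at least 11.5 of 14 mm, fingers on the flask with over 3 N; all at rest (all of step 1 and horizontal distance between flask and seat below 0.005 m and z of flask in the frame of seat between -0.003 and 0.003 m and angle between flask's own z axis and vertical below 0.07 rad and value of joint cradle_ring above 0.0115 m and contact force between the fingers and flask above 3 N and linear speed of each of flask, mould_left, mould_middle, mould_right below 0.02 m/s); the arm keeps its last pose, push and grip.
It fails at once if a bystander is moved more than 30 mm or knocked over (distance of any of dapping_block, flux_dropper, polish_pot, lacquer_bottle, masking_tape, pickle_jar from where it was at the start of the episode above 0.03 m or angle between any of dapping_block, flux_dropper, polish_pot, lacquer_bottle, masking_tape, pickle_jar's own z axis and vertical above 0.6 rad).
It also fails if it takes over 72 s, if anything falls off the work surface, if the arm or the gripper's body presses on something with over 40 N, if the wrist force passes 120 N, or if a joint passes its speed limit or range.

## Working session

There is one attempt and no reset: what is moved stays moved. The work goes in short steps, Python scripts to look and compute and a tool call to move; the robot and the scene stay as the last step left them, time stands still between calls to the robot, and variables do not carry over. Pictures are saved under pics/ and viewed, at most 10 in all, crops included, and the job is handed in when it is done.

Besides the shell and the picture viewer there is one more tool, called after "Call:" as name(argument=value, ...), one argument or row to a line, values as JSON. apply_moves: Moves the arm, as the interface text tells. Its arguments: {"type":"object","properties":{"moves":{"type":"array"}},"required":["moves"]}

```bash
ls; mkdir -p pics
cat > h.py <<'E'
import numpy as np, cv2
from bench import ctrl
def P(n):
    p=ctrl.camera_params(n); return np.array(p["K"]),np.array(p["dist"]),np.array(p["cam_to_world"])
def cloud(n,depth):
    K,d,T=P(n); h,w=depth.shape
    u,v=np.meshgrid(np.arange(w),np.arange(h))
    r=cv2.undistortPoints(np.stack([u,v],-1).reshape(-1,1,2).astype(np.float64),K,d).reshape(h,w,2)
    c=np.concatenate([r*depth[...,None],depth[...,None]],-1)
    return c@T[:3,:3].T+T[:3,3]
def proj(n,X):
    K,d,T=P(n); R=T[:3,:3].T; t=-R@T[:3,3]
    return cv2.projectPoints(np.atleast_2d(X).astype(float),cv2.Rodrigues(R)[0],t,K,d)[0].reshape(-1,2)
E
python3 - <<'E'
from h import *
for n in("scene","top"):
    im,d=ctrl.camera(n); cv2.imwrite(f"pics/{n}0.png",im[...,::-1]); np.savez(f"{n}0.npz",im=im,d=d)
    K,di,T=P(n); print(n,K.round(1).tolist(),T.round(3).tolist())
    X=cloud(n,d)
    for t in ["rail","mould_left","flask","cradle","seat","masking_tape","dapping_block","polish_pot","pickle_jar","flux_dropper","lacquer_bottle","parts_drawers"]:
        for o in ctrl.outline_of(n,t)[:4]:
            m=o["region"]&(d>0)
            if m.sum()<5: continue
            print(t,round(o["score"],2),np.round(o["position"]),m.sum(),np.median(X[m],0).round(3), X[m][:,2].max().round(3))
o=ctrl.get_obs(); print(o["time_s"],o["eef_pos"],o["eef_rot"],o["opening"])
E
```

```text
pics
scene [[533.4, 0.0, 274.8], [0.0, 533.4, 209.7], [0.0, 0.0, 1.0]] [[0.891, -0.305, 0.336, -0.128], [-0.454, -0.617, 0.643, -1.099], [0.011, -0.725, -0.689, 1.189], [0.0, 0.0, 0.0, 1.0]]
mould_left 0.39 [265. 263.] 381 [ 0.31  -0.209  0.048] 0.35
flask 0.67 [318. 258.] 125 [ 0.453 -0.276  0.051] 0.09
cradle 0.64 [283. 322.] 708 [ 0.269 -0.405  0.011] 0.046
cradle 0.56 [345. 292.] 1164 [ 0.465 -0.396  0.014] 0.06
seat 0.67 [344. 292.] 548 [ 0.472 -0.393  0.045] 0.059
seat 0.64 [283. 317.] 307 [ 0.272 -0.399  0.035] 0.046
masking_tape 0.55 [192. 174.] 27 [0.262 0.293 0.008] 0.014
dapping_block 0.79 [264. 261.] 389 [ 0.309 -0.209  0.048] 0.35
polish_pot 0.73 [211. 176.] 235 [0.316 0.217 0.036] 0.544
pickle_jar 0.81 [353. 326.] 892 [ 0.392 -0.522  0.074] 0.091
flux_dropper 0.5 [369. 240.] 234 [ 0.623 -0.28   0.052] 0.101
lacquer_bottle 0.46 [228. 197.] 86 [0.33  0.112 0.024] 0.538
top [[463.7, 0.0, 284.1], [0.0, 463.7, 214.7], [0.0, 0.0, 1.0]] [[-0.013, -0.998, 0.061, 0.363], [-1.0, 0.013, 0.006, -0.029], [-0.007, -0.061, -0.998, 1.469], [0.0, 0.0, 0.0, 1.0]]
rail 0.61 [152. 205.] 39
[... 338 characters left out ...]
 [ 0.479 -0.381  0.047] 0.06
seat 0.49 [411. 272.] 219 [ 0.275 -0.397  0.034] 0.045
masking_tape 0.67 [160. 267.] 419 [0.277 0.346 0.023] 0.032
dapping_block 0.57 [346. 254.] 315 [ 0.327 -0.198  0.048] 0.056
polish_pot 0.54 [202. 250.] 310 [0.335 0.231 0.049] 0.06
pickle_jar 0.85 [443. 229.] 515 [ 0.407 -0.495  0.08 ] 0.091
flux_dropper 0.66 [359. 157.] 134 [ 0.63  -0.263  0.059] 0.103
flux_dropper 0.57 [151. 207.] 347 [0.487 0.396 0.018] 0.032
lacquer_bottle 0.32 [203. 252.] 305 [0.335 0.232 0.049] 0.06
lacquer_bottle 0.21 [410. 204.] 424 [ 0.474 -0.384  0.047] 0.06
1.3 [ 0.22224409 -0.5303326   0.19239284] [-8.02693704e-06  9.80381853e-01  1.97107642e-01  2.28823589e-05] 1.0043063081676042
```

Run:
```python
import cv2
a=cv2.imread("pics/top0.png"); 
l=cv2.resize(a[110:310,90:290],(600,600),interpolation=cv2.INTER_CUBIC); cv2.imwrite("pics/topL.png",l)
r=cv2.resize(a[110:310,280:480],(600,600),interpolation=cv2.INTER_CUBIC); cv2.imwrite("pics/topR.png",r)
```

```text
(no output)
```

View pics/topL.png

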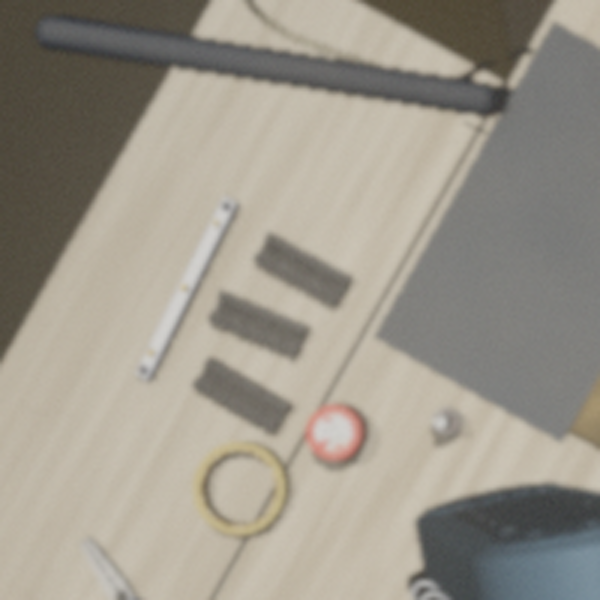

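View pics/topR.png

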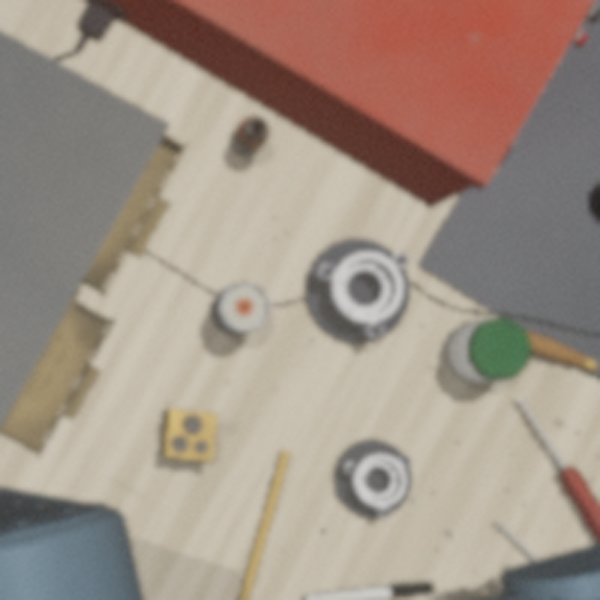

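View pics/scene0.png

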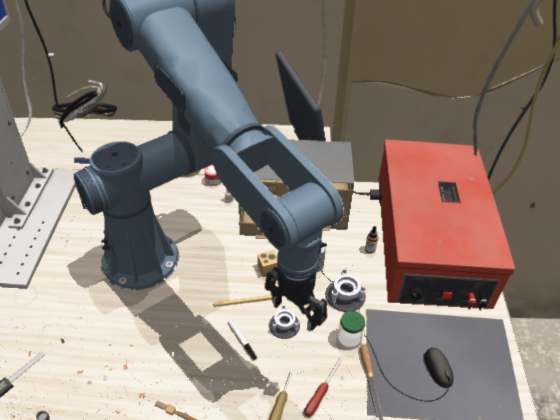

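The left crop shows the rail, running from (138,234) to (166,178) in full top pixels, and three moulds in front of it. The tape roll and the red pot are close by.
There are two cradles: the large one at top (398,205) and the small one at top (405,269). The large one is the job's cradle: its base is about 112 mm across and its ring about 74 mm. The right crop confirms this. The flask is at top (360,213).

```bash
cat > fit.py <<'E'
from h import *
from scipy.optimize import minimize
def box(p,sx,sy,sz):
    x,y,a=p; c,s=np.cos(a),np.sin(a)
    L=np.array([[i*sx/2,j*sy/2,k*sz] for i in(-1,1) for j in(-1,1) for k in(0,1)])
    return np.c_[x+c*L[:,0]-s*L[:,1], y+s*L[:,0]+c*L[:,1], L[:,2]]
S=6
def sil(n,pts,off):
    q=cv2.convexHull((((proj(n,pts)-off)+0.5)*S).astype(np.float32)).astype(np.int32)
    return q
def fitbox(n,mask,p0,dims):
    ys,xs=np.where(mask); off=np.array([xs.min()-12,ys.min()-12]); w=xs.max()-off[0]+12; h=ys.max()-off[1]+12
    M=cv2.resize(mask[off[1]:off[1]+h,off[0]:off[0]+w].astype(np.float32),None,fx=S,fy=S,interpolation=cv2.INTER_LINEAR)>0.5
    def cost(p):
        I=np.zeros(M.shape,np.uint8); cv2.fillConvexPoly(I,sil(n,box(p,*dims),off),1); I=I>0
        return 1-(I&M).sum()/(I|M).sum()
    best=None
    for da in(-.1,0,.1):
        s=np.array([p0[0],p0[1],p0[2]+da]); 
        r=minimize(cost,s,method="Nelder-Mead",options=dict(initial_simplex=np.array([s,s+[.012,0,0],s+[0,.012,0],s+[0,0,.15]]),xatol=1e-5,fatol=1e-5,maxiter=400))
        if best is None or r.fun<best.fun: best=r
    return best.x,best.fun
E
python3 - <<'E'
from fit import *
z=np.load("top0.npz"); im,d=z["im"],z["d"]; X=cloud("top",d)
bare=X[(X[...,2]<0.012)&(X[...,0]>.25)&(X[...,0]<.6)&(X[...,1]>.15)&(X[...,1]<.5)]
print("bench z",np.median(bare[:,2]),bare[:,2].std())
g=cv2.cvtColor(im,cv2.COLOR_RGB2GRAY); hsv=cv2.cvtColor(im,cv2.COLOR_RGB2HSV)
u,v=np.meshgrid(np.arange(560),np.arange(420))
def s(pts): print([(p,g[p[1],p[0]],hsv[p[1],p[0]].tolist(),X[p[1],p[0]].round(3).tolist()) for p in pts])
s([(191,200),(177,218),(171,242),(152,205),(140,190),(200,190),(150,133),(200,135),(240,140),(110,120)])
roi=(u>150)&(u<212)&(v>182)&(v<258)
m=((g<120)&roi).astype(np.uint8)
n,l,st,c=cv2.connectedComponentsWithStats(m); print(st.tolist())
rm=((hsv[...,1]<28)&(g>120)&(u>132)&(u<172)&(v>172)&(v<240)).astype(np.uint8)
n2,l2,st2,c2=cv2.connectedComponentsWithStats(rm); print(st2.tolist())
np.savez("lab.npz",l=l,l2=l2)
E
```

```text
bench z 5.916691926666218e-05 0.00371725543291152
[((191, 200), np.uint8(106), [18, 30, 110], [0.502, 0.274, 0.01]), ((177, 218), np.uint8(109), [15, 31, 115], [0.446, 0.318, 0.012]), ((171, 242), np.uint8(109), [20, 27, 113], [0.37, 0.338, 0.01]), ((152, 205), np.uint8(189), [23, 21, 193], [0.487, 0.396, 0.019]), ((140, 190), np.uint8(183), [19, 33, 191], [0.538, 0.44, 0.002]), ((200, 190), np.uint8(189), [20, 31, 196], [0.534, 0.247, 0.004]), ((150, 133), np.uint8(149), [21, 31, 155], [0.649, 0.32, 0.3]), ((200, 135), np.uint8(103), [0, 0, 103], [0.637, 0.188, 0.319]), ((240, 140), np.uint8(101), [30, 3, 101], [0.623, 0.087, 0.317]), ((110, 120), np.uint8(98), [60, 3, 98], [0.68, 0.417, 0.321])]
[[0, 0, 560, 420, 234319], [176, 189, 30, 23, 284], [161, 209, 31, 19, 282], [156, 231, 31, 23, 306], [210, 250, 2, 8, 9]]
[[0, 0, 560, 420, 234651], [134, 174, 38, 64, 513], [170, 198, 2, 2, 2], [167, 201, 5, 7, 13], [164, 208, 1, 1, 1], [167, 209, 1, 1, 1], [161, 217, 1, 1, 1], [160, 219, 1, 1, 1], [155, 221, 4, 4, 8], [133, 226, 2, 4, 5], [154, 226, 1, 1, 1], [155, 228, 1, 1, 1], [155, 237, 1, 1, 1], [151, 238, 1, 1, 1]]
```

Run:
```python
from fit import *
z=np.load("top0.npz"); im,d=z["im"],z["d"]; X=cloud("top",d)
g=cv2.cvtColor(im,cv2.COLOR_RGB2GRAY); u,v=np.meshgrid(np.arange(560),np.arange(420))
roi=(u>150)&(u<212)&(v>182)&(v<258)
n,l,st,c=cv2.connectedComponentsWithStats(((g<148)&roi).astype(np.uint8)); print(st.tolist())
b=im[...,2].astype(float)/im[...,0]
print("b/r",b[205,152],b[190,140],b[212,150:160].round(2).tolist(), g[212,140:162].tolist(), b[212,140:162].round(2).tolist())
# rail by depth
rm=(X[...,2]>0.011)&(X[...,2]<.035)&(u>130)&(u<172)&(v>170)&(v<242)
n2,l2,st2,c2=cv2.connectedComponentsWithStats(rm.astype(np.uint8)); k=1+st2[1:,4].argmax(); print(st2[k])
rb=(b>0.86)&(u>130)&(u<172)&(v>170)&(v<242); n3,l3,st3,c3=cv2.connectedComponentsWithStats(rb.astype(np.uint8)); k3=1+st3[1:,4].argmax(); print(st3[k3])
big=cv2.resize(im[160:270,120:230],None,fx=S,fy=S,interpolation=cv2.INTER_CUBIC)[...,::-1].copy()
off=np.array([120,160])
def draw(p,dims,col):
    cv2.polylines(big,[sil("top",box(p,*dims),off)],True,col,1)
R=None
for nm,mk in(("depth",l2==k),("col",l3==k3)):
    p,f=fitbox("top",mk,[.485,.395,np.pi/3],(.016,.21,.018)); print("rail",nm,p.round(4),f); draw(p,(.016,.21,.018),(0,0,255) if nm=="depth" else (0,255,0))
    R=p
pins=[]
c,s=np.cos(R[2]),np.sin(R[2])
for y in(.076,0,-.076):
    q=(proj("top",[R[0]-s*y,R[1]+c*y,.024])[0]-off+.5)*S; cv2.circle(big,tuple(int(t) for t in q),4,(255,0,0),1)
for i in range(1,n):
    if st[i,4]<150: continue
    p0=X[l==i][:,:2].mean(0); p,f=fitbox("top",l==i,[*p0,R[2]-np.pi/2],(.036,.1,.022)); draw(p,(.036,.1,.022),(0,255,255))
    dx,dy=p[0]-R[0],p[1]-R[1]
    print("mould",p.round(4),round(f,3),"railframe",np.round([c*dx+s*dy,-s*dx+c*dy],4),"ang",np.degrees(p[2]+np.pi/2-R[2]).round(1))
cv2.imwrite("pics/fit0.png",cv2.resize(big,(600,600)))
```

```text
[[0, 0, 560, 420, 233950], [151, 183, 17, 33, 49], [175, 188, 32, 25, 381], [160, 207, 33, 23, 386], [155, 229, 33, 26, 398], [205, 245, 7, 13, 36]]
b/r 0.917098445595855 0.8691099476439791 [0.98, 0.97, 0.92, 0.87, 0.86, 0.87, 0.87, 0.86, 0.86, 0.88] [186, 186, 186, 188, 188, 192, 199, 205, 207, 204, 190, 158, 138, 149, 169, 179, 180, 181, 181, 181, 176, 163] [0.88, 0.88, 0.89, 0.89, 0.9, 0.93, 0.97, 0.98, 0.98, 0.98, 0.98, 0.97, 0.92, 0.87, 0.86, 0.87, 0.87, 0.86, 0.86, 0.88, 0.87, 0.89]
[135 175  34  62 359]
[ 131  171   41   71 2869]
rail depth [0.4864 0.3992 1.1093] 0.1969066401639853
rail col [0.4946 0.4181 1.247 ] 0.8383902721482339
mould [ 0.5016  0.275  -0.5173] 0.065 railframe [-0.1335 -0.0521] ang -11.1
mould [ 0.4452  0.3216 -0.4066] 0.071 railframe [-0.1073  0.0162] ang -4.7
mould [ 0.3705  0.3389 -0.5412] 0.051 railframe [-0.1145  0.0924] ang -12.5
```

View pics/fit0.png

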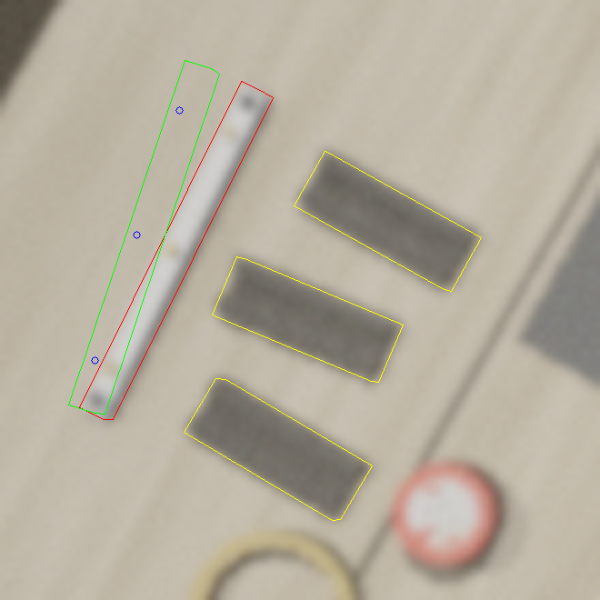

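The mould outlines fit well (yellow), but the colour-based rail fit is wrong (green). I'll refit the rail with a better threshold.

Run:
```python
from fit import *
z=np.load("top0.npz"); im,d=z["im"],z["d"]; X=cloud("top",d)
g=cv2.cvtColor(im,cv2.COLOR_RGB2GRAY); u,v=np.meshgrid(np.arange(560),np.arange(420))
b=im[...,2].astype(float)/im[...,0]; br=im.astype(float)
rb=(b>0.925)&(u>130)&(u<172)&(v>170)&(v<242); n3,l3,st3,c3=cv2.connectedComponentsWithStats(rb.astype(np.uint8)); k3=1+st3[1:,4].argmax(); print(st3[k3])
mk=cv2.morphologyEx((l3==k3).astype(np.uint8),cv2.MORPH_CLOSE,np.ones((3,3)))>0
# only rotation about the known angle; 
p,f=fitbox("top",mk,[.487,.397,1.1],(.016,.21,.018)); print("rail",p.round(4),f)
R=p;c,s=np.cos(R[2]),np.sin(R[2])
off=np.array([125,165])
sat=cv2.GaussianBlur(b,(0,0),1); 
S2=10
big=cv2.resize(im[165:245,125:185],None,fx=S2,fy=S2,interpolation=cv2.INTER_CUBIC)[...,::-1].copy()
q=((proj("top",box(p,.016,.21,.018))-off+.5)*S2); cv2.polylines(big,[cv2.convexHull(q.astype(np.float32)).astype(np.int32)],True,(0,0,255),1)
for y in(.076,0,-.076):
    q=(proj("top",[R[0]-s*y,R[1]+c*y,.021])[0]-off+.5)*S2; cv2.circle(big,tuple(int(t) for t in q),8,(255,0,0),1)
cv2.imwrite("pics/fit1.png",big)
for m in ([.5016,.275,-.5173],[.4452,.3216,-.4066],[.3705,.3389,-.5412]):
    dx,dy=m[0]-R[0],m[1]-R[1]
    print("mould",np.round([c*dx+s*dy,-s*dx+c*dy],4),"ang",np.degrees(m[2]+np.pi/2-R[2]).round(1))
```

```text
[135 175  34  62 387]
rail [0.4872 0.4003 1.1034] 0.11304026597709638
mould [-0.1054 -0.0693] ang -2.9
mould [-0.0892  0.0021] ang 3.5
mould [-0.1074  0.0765] ang -4.2
```

View pics/fit1.png

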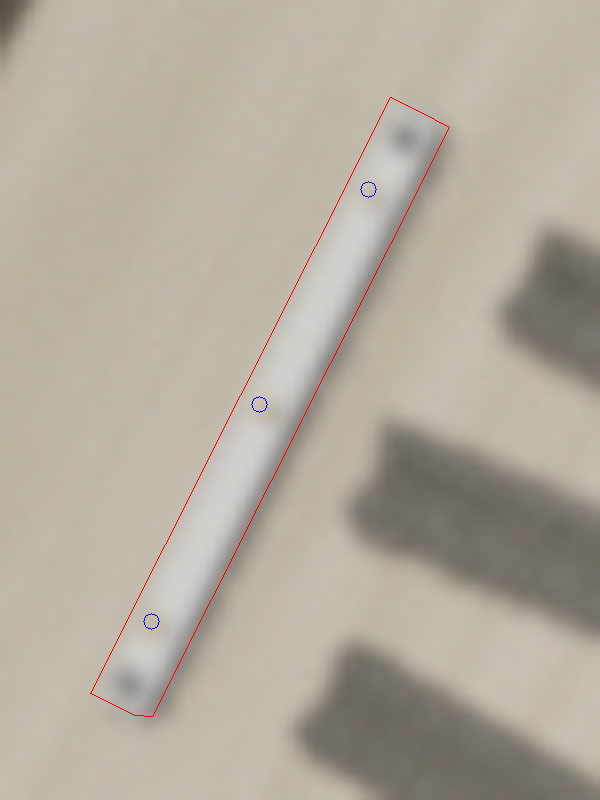

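```bash
cat > plan.py <<'E'
import sys,json,numpy as np
from bench import ctrl
from scipy.spatial.transform import Rotation as Ro
def pose():
    o=ctrl.get_obs(); w,x,y,z=o["eef_rot"]; R=Ro.from_quat([x,y,z,w]).as_matrix()
    return o,np.array(o["eef_pos"]),np.degrees(np.arctan2(R[1,0],R[0,0])),R
def plan(wps,start=None,vmax=60,amax=10):
    """wps: (x,y,z,theta,jaw). prints rows"""
    if start is None: o,p,th,R=pose(); print("t",round(o["time_s"],2),"pos",p.round(4),"th",round(th,2),"tilt",np.degrees(np.arccos(-R[2,2])).round(2),"F",np.round(o["wrist_force"],1),"open",round(o["opening"],3),"g",np.round(o["grasp_force"],1))
    else: p,th=np.array(start[:3]),start[3]
    for w in wps:
        q=np.array(w[:3]); dth=(w[3]-th+180)%360-180; D=(q-p)*1000
        n=max(1,int(np.ceil(max(np.linalg.norm(D)/vmax,abs(dth)/amax))))
        P=[]
        for i in range(n):
            d=D/n; a=np.radians(th); 
            off=[d[0]*np.cos(a)+d[1]*np.sin(a), d[0]*np.sin(a)-d[1]*np.cos(a), -d[2]]
            P.append(f'{{"jaw":{w[4]},"offset":[{off[0]:.1f},{off[1]:.1f},{off[2]:.1f}],"rot":[0,0,{-dth/n:.1f}]}}'); th+=dth/n
        print(f"-> {w} n={n}"); print(",\n".join(P)); p=q;
E
python3 - <<'E'
from plan import *
plan([(.26,-.45,.32,30,1),(.40,-.2,.33,40,.62),(.46,.05,.33,50,.62),(.49,.24,.25,60.4,.62),(.5016,.275,.06,60.4,.62)])
E
```

```text
t 1.3 pos [ 0.2222 -0.5303  0.1924] th 22.74 tilt 0.0 F [-0.6 -0.5 -0.8] open 1.004 g 0.0
-> (0.26, -0.45, 0.32, 30, 1) n=3
{"jaw":1,"offset":[22.0,-19.8,-42.5],"rot":[0,0,-2.4]},
{"jaw":1,"offset":[22.8,-18.9,-42.5],"rot":[0,0,-2.4]},
{"jaw":1,"offset":[23.6,-17.9,-42.5],"rot":[0,0,-2.4]}
-> (0.4, -0.2, 0.33, 40, 0.62) n=5
{"jaw":0.62,"offset":[49.2,-29.3,-2.0],"rot":[0,0,-2.0]},
{"jaw":0.62,"offset":[50.2,-27.6,-2.0],"rot":[0,0,-2.0]},
{"jaw":0.62,"offset":[51.2,-25.8,-2.0],"rot":[0,0,-2.0]},
{"jaw":0.62,"offset":[52.0,-24.0,-2.0],"rot":[0,0,-2.0]},
{"jaw":0.62,"offset":[52.8,-22.2,-2.0],"rot":[0,0,-2.0]}
-> (0.46, 0.05, 0.33, 50, 0.62) n=5
{"jaw":0.62,"offset":[41.3,-30.6,-0.0],"rot":[0,0,-2.0]},
{"jaw":0.62,"offset":[42.4,-29.1,-0.0],"rot":[0,0,-2.0]},
{"jaw":0.62,"offset":[43.4,-27.6,-0.0],"rot":[0,0,-2.0]},
{"jaw":0.62,"offset":[44.3,-26.1,-0.0],"rot":[0,0,-2.0]},
{"jaw":0.62,"offset":[45.2,-24.5,-0.0],"rot":[0,0,-2.0]}
-> (0.49, 0.24, 0.25, 60.4, 0.62) n=4
{"jaw":0.62,"offset":[41.2,-24.8,20.0],"rot":[0,0,-2.6]},
{"jaw":0.62,"offset":[42.3,-22.9,20.0],"rot":[0,0,-2.6]},
{"jaw":0.62,"offset":[43.3,-21.0,20.0],"rot":[0,0,-2.6]},
{"jaw":0.62,"offset":[44.2,-19.0,20.0],"rot":[0,0,-2.6]}
-> (0.5016, 0.275, 0.06, 60.4, 0.62) n=4
{"jaw":0.62,"offset":[9.0,-1.8,47.5],"rot":[0,0,-0.0]},
{"jaw":0.62,"offset":[9.0,-1.8,47.5],"rot":[0,0,-0.0]},
{"jaw":0.62,"offset":[9.0,-1.8,47.5],"rot":[0,0,-0.0]},
{"jaw":0.62,"offset":[9.0,-1.8,47.5],"rot":[0,0,-0.0]}
```

Call:
apply_moves(
  moves=[
    {"jaw":1,"offset":[22,-19.8,-42.5],"rot":[0,0,-2.4]},
    {"jaw":1,"offset":[22.8,-18.9,-42.5],"rot":[0,0,-2.4]},
    {"jaw":1,"offset":[23.6,-17.9,-42.5],"rot":[0,0,-2.4]},
    {"jaw":0.62,"offset":[49.2,-29.3,-2],"rot":[0,0,-2]},
    {"jaw":0.62,"offset":[50.2,-27.6,-2],"rot":[0,0,-2]},
  ],
)

```text
time_s: 1.92
eef_pos: [0.3167, -0.349, 0.3247]
eef_rot: [0.001, 0.956, 0.292, 0.0]
wrist_force: [0.2, -0.2, -0.2]
opening: 0.623
grasp_force: 0.0
```

Call:
apply_moves(
  moves=[
    {"jaw":0.62,"offset":[51.2,-25.8,-2],"rot":[0,0,-2]},
    {"jaw":0.62,"offset":[52,-24,-2],"rot":[0,0,-2]},
    {"jaw":0.62,"offset":[52.8,-22.2,-2],"rot":[0,0,-2]},
    {"jaw":0.62,"offset":[41.3,-30.6,0],"rot":[0,0,-2]},
    {"jaw":0.62,"offset":[42.4,-29.1,0],"rot":[0,0,-2]},
  ],
)

```text
time_s: 2.55
eef_pos: [0.4246, -0.0985, 0.3301]
eef_rot: [0.0, 0.927, 0.375, 0.0]
wrist_force: [0.6, 0.7, -0.4]
opening: 0.62
grasp_force: 0.0
```

Call:
apply_moves(
  moves=[
    {"jaw":0.62,"offset":[43.4,-27.6,0],"rot":[0,0,-2]},
    {"jaw":0.62,"offset":[44.3,-26.1,0],"rot":[0,0,-2]},
    {"jaw":0.62,"offset":[45.2,-24.5,0],"rot":[0,0,-2]},
    {"jaw":0.62,"offset":[41.2,-24.8,20],"rot":[0,0,-2.6]},
    {"jaw":0.62,"offset":[42.3,-22.9,20],"rot":[0,0,-2.6]},
  ],
)

```text
time_s: 3.18
eef_pos: [0.476, 0.1465, 0.2898]
eef_rot: [0.0, 0.886, 0.464, 0.001]
wrist_force: [0.4, -0.2, 0.6]
opening: 0.616
grasp_force: 0.0
```

Call:
apply_moves(
  moves=[
    {"jaw":0.62,"offset":[43.3,-21,20],"rot":[0,0,-2.6]},
    {"jaw":0.62,"offset":[44.2,-19,20],"rot":[0,0,-2.6]},
    {"jaw":0.62,"offset":[9,-1.8,45],"rot":[0,0,0]},
    {"jaw":0.62,"offset":[9,-1.8,45],"rot":[0,0,0]},
    {"jaw":0.62,"offset":[9,-1.8,40],"rot":[0,0,0]},
  ],
)

```text
time_s: 3.8
eef_pos: [0.499, 0.2664, 0.1182]
eef_rot: [-0.0, 0.864, 0.503, -0.0]
wrist_force: [0.3, -0.0, 0.0]
opening: 0.619
grasp_force: 0.0
```

Run:
```python
from plan import *
plan([(.5016,.275,.05,60.4,.62),(.5016,.275,.006,60.4,.62)])
```

```text
t 3.8 pos [0.499  0.2664 0.1182] th 60.36 tilt 0.03 F [ 0.3 -0.   0. ] open 0.619 g 0.0
-> (0.5016, 0.275, 0.05, 60.4, 0.62) n=2
{"jaw":0.62,"offset":[4.4,-1.0,34.1],"rot":[0,0,-0.0]},
{"jaw":0.62,"offset":[4.4,-1.0,34.1],"rot":[0,0,-0.0]}
-> (0.5016, 0.275, 0.006, 60.4, 0.62) n=1
{"jaw":0.62,"offset":[0.0,0.0,44.0],"rot":[0,0,-0.0]}
```

Call:
apply_moves(
  moves=[
    {"jaw":0.62,"offset":[4.4,-1,34.1],"rot":[0,0,0]},
    {"jaw":0.62,"offset":[4.4,-1,34.1],"rot":[0,0,0]},
    {"jaw":0.62,"offset":[0,0,22],"rot":[0,0,0]},
    {"jaw":0.62,"offset":[0,0,22],"rot":[0,0,0]},
    {"jaw":0.62,"offset":[0,0,0],"rot":[0,0,0]},
  ],
)

```text
time_s: 4.42
eef_pos: [0.5003, 0.274, 0.0059]
eef_rot: [-0.0, 0.865, 0.503, -0.002]
wrist_force: [-0.3, 0.8, 0.9]
opening: 0.624
grasp_force: 0.0
```

Call:
apply_moves(
  moves=[
    {"jaw":0.2,"offset":[0,0,0],"rot":[0,0,0]},
    {"jaw":0.2,"offset":[0,0,0],"rot":[0,0,0]},
    {"jaw":0.2,"offset":[0,0,0],"rot":[0,0,0]},
    {"jaw":0.2,"offset":[0,0,0],"rot":[0,0,0]},
    {"jaw":0.2,"offset":[0,0,0],"rot":[0,0,0]},
  ],
)

```text
time_s: 5.05
eef_pos: [0.5022, 0.2746, 0.0079]
eef_rot: [0.0, 0.865, 0.503, 0.0]
wrist_force: [-0.0, -1.1, -0.8]
opening: 0.198
grasp_force: 0.0
```

Run:
```python
from plan import *
plan([(.515,.294,.006,63.1,.2),(.526,.310,.006,63.1,.2)])
```

```text
t 5.05 pos [0.5022 0.2746 0.0079] th 60.33 tilt 0.02 F [-0.  -1.1 -0.8] open 0.198 g 0.0
-> (0.515, 0.294, 0.006, 63.1, 0.2) n=1
{"jaw":0.2,"offset":[23.2,1.6,1.9],"rot":[0,0,-2.8]}
-> (0.526, 0.31, 0.006, 63.1, 0.2) n=1
{"jaw":0.2,"offset":[19.2,2.6,-0.0],"rot":[0,0,-0.0]}
```

Run:
```python
from h import *
im,d=ctrl.camera("scene"); im2,d2=ctrl.camera("top")
np.savez("s1.npz",im=im,d=d,im2=im2,d2=d2)
p=proj("scene",[.5,.275,.02])[0].astype(int); q=proj("top",[.5,.275,.02])[0].astype(int); print(p,q)
def crop(i,c,h=45): 
    y0=max(0,c[1]-h);x0=max(0,c[0]-h); return cv2.resize(i[y0:y0+2*h,x0:x0+2*h],(390,390),interpolation=cv2.INTER_CUBIC)
cv2.imwrite("pics/c1.png",np.hstack([crop(im,p),crop(im2,q)])[...,::-1])
```

```text
[253 155] [190 200]
```

View pics/c1.png

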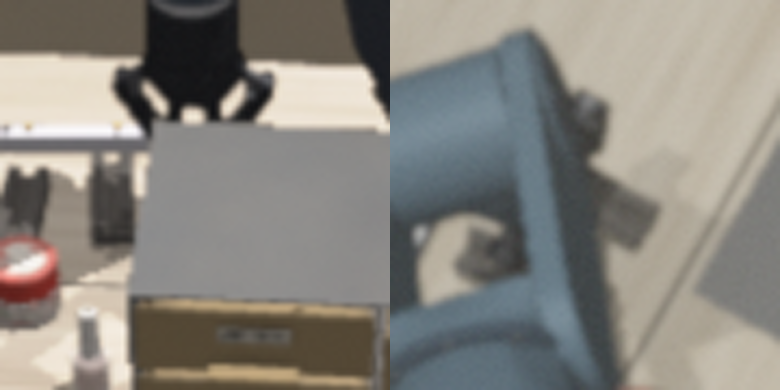

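Run:
```python
from h import *
z=np.load("s1.npz"); im2,d2=z["im2"],z["d2"]; X=cloud("top",d2); X0=cloud("top",np.load("top0.npz")["d"])
g=cv2.cvtColor(im2,cv2.COLOR_RGB2GRAY)
np.set_printoptions(linewidth=250)
print(g[184:216:2,184:212:2]); print((X[184:216:2,184:212:2,2]*1000).astype(int)); print((X0[184:216:2,184:212:2,2]*1000).astype(int))
o=ctrl.get_obs(); print({k:np.round(v,3) for k,v in o.items()})
```

```text
[[ 76  67  67  75  79 102 176 187 187 185 185 187 188 189]
 [ 84  73  67  60  65 120 179 189 186 186 184 188 189 188]
 [ 81  74  65  63  67 138 184 188 187 185 186 186 183 187]
 [ 76  74  64  73 121 169 186 185 186 185 183 177 176 178]
 [ 69  74  73  91 160 183 187 186 183 178 173 174 176 172]
 [ 69  71  69  70 106 156 180 184 176 170 172 175 172 170]
 [ 70  72  69  71  74  89 125 162 173 171 174 174 170 172]
 [ 69  71  71  70  72  74  83 117 145 165 172 173 171 171]
 [ 74  72  72  71  74  78  90  98 108 122 146 162 170 170]
 [ 72  69  72  69  73  88  92  86  90  99 108 123 161 168]
 [ 74  70  71  70  70  96 100  92  93  90  95 119 162 168]
 [ 84  70  69  71  75  91  96  98  97  94 100 141 168 166]
 [ 85  71  71  73  84  96  97  95 101  96 119 160 167 166]
 [ 90  70  68  70  80 105 113 102  98 101 151 168 166 166]
 [101  70  68  71  79 112 153 144 119 133 164 166 165 167]
 [105  66  65  67  76 112 161 168 161 164 167 164 168 168]]
[[ 394  383  356  135  135  124    1    3   -5   -5   -6    0   -1   -3]
 [ 400  387  364  104  116  111   -4   -1    0    0    2    1    3   -1]
 [ 392  3
[... 1952 characters left out ...]
  -1    0]
 [   2   -1   -1    1   -1   -2   -2    1   22   20    0   -5    0    1]
 [   0    3   -4   -3   -1    2   -5    2    1    2   -5    1    2    1]
 [   4    0   -2    0   -1   -1    5    0    2    0    3    1    2    2]]
{'time_s': np.float64(5.15), 'q': array([0.293, 0.407, 1.735, 0.   , 0.999, 0.811]), 'dq': array([ 0.003,  0.001,  0.001, -0.002,  0.001,  0.001]), 'joint_efforts': array([  0.   , -48.651, -28.109,  -0.   ,  -0.   ,  -0.   ]), 'eef_pos': array([0.502, 0.275, 0.008]), 'eef_rot': array([0.   , 0.865, 0.503, 0.   ]), 'wrist_force': array([ 0.446, -0.518,  0.535]), 'torque': array([-0.014, -0.008,  0.009]), 'grasp_force': np.float64(0.0), 'opening': np.float64(0.203)}
```

Run:
```python
from h import *
z=np.load("s1.npz"); d2=z["d2"]; X=cloud("top",d2); 
m=(X[...,2]>.03)&(X[...,2]<.2)&(np.hypot(X[...,0]-.502,X[...,1]-.275)<.12)
c=np.cos(np.radians(60.4));s=np.sin(np.radians(60.4))
for (v,u) in np.argwhere(m)[::3]:
    x=X[v,u]; dx,dy=x[0]-.502,x[1]-.275; print((u,v),(x*1000).astype(int),"tool",int(1000*(c*dx+s*dy)),int(1000*(s*dx-c*dy)),end=" | ")
Xs=cloud("scene",z["d"]); m=(Xs[...,2]>.03)&(Xs[...,2]<.2)&(np.hypot(Xs[...,0]-.502,Xs[...,1]-.275)<.09)
P=Xs[m]; dx,dy=P[:,0]-.502,P[:,1]-.275; print(); 
for a in range(30,200,15):
    k=(P[:,2]*1000>=a)&(P[:,2]*1000<a+15)
    if k.sum()>3: print(a,k.sum(),"tx",np.percentile(1000*(c*dx+s*dy)[k],[2,98]).astype(int),"ty",np.percentile(1000*(s*dx-c*dy)[k],[2,98]).astype(int))
```

```text
(np.int64(188), np.int64(175)) [561 254 146] tool 11 61 | (np.int64(188), np.int64(176)) [559 255 140] tool 11 59 | (np.int64(191), np.int64(176)) [558 246 145] tool 3 63 | (np.int64(189), np.int64(177)) [555 251 145] tool 6 58 | (np.int64(192), np.int64(177)) [556 243 142] tool 0 62 | (np.int64(189), np.int64(178)) [553 251 145] tool 5 55 | (np.int64(192), np.int64(178)) [553 243 144] tool -2 60 | (np.int64(195), np.int64(178)) [554 236 135] tool -7 64 | (np.int64(190), np.int64(179)) [549 248 146] tool 0 54 | (np.int64(193), np.int64(179)) [549 239 148] tool -7 58 | (np.int64(188), np.int64(180)) [547 255 141] tool 5 49 | (np.int64(191), np.int64(180)) [546 245 147] tool -3 53 | (np.int64(194), np.int64(180)) [547 237 144] tool -10 57 | (np.int64(190), np.int64(181)) [544 249 145] tool -1 49 | (np.int64(193), np.int64(181)) [545 241 138] tool -7 53 | (np.int64(189), np.int64(182)) [540 250 150] tool -1 45 | (np.int64(192), np.int64(182)) [542 245 135] tool -5 50 | (np.int64(195), np.int64(182)) [543 238 127] tool -11 54 | (np.int64(191), np.int64(183)) [539 247 137] tool -5 46 | (n
[... 2020 characters left out ...]
 303 147] tool 0 -57 | (np.int64(174), np.int64(213)) [452 296 142] tool -5 -53 | (np.int64(169), np.int64(214)) [449 309 147] tool 3 -62 | (np.int64(172), np.int64(214)) [449 301 145] tool -3 -58 | (np.int64(175), np.int64(214)) [449 293 142] tool -9 -54 | (np.int64(172), np.int64(215)) [447 301 142] tool -3 -61 | (np.int64(175), np.int64(215)) [446 293 141] tool -11 -56 | (np.int64(173), np.int64(216)) [444 299 138] tool -6 -62 | 
90 17 tx [-19  17] ty [-46  27]
105 68 tx [-20  11] ty [-55  43]
120 91 tx [-21  -1] ty [-62  51]
135 131 tx [-22   6] ty [-65  57]
150 87 tx [-24   1] ty [-48  45]
165 26 tx [-40  -2] ty [-41  31]
180 83 tx [-45 -12] ty [-36  30]
195 26 tx [-45 -19] ty [-38  23]
```

Call:
apply_moves(
  moves=[
    {"jaw":0.2,"offset":[0,0,-30],"rot":[0,0,0]},
    {"jaw":0.62,"offset":[0,0,0],"rot":[0,0,0]},
    {"jaw":0.62,"offset":[0,0,0],"rot":[0,0,0]},
    {"jaw":0.62,"offset":[0,0,0],"rot":[0,0,0]},
    {"jaw":0.62,"offset":[0,0,0],"rot":[0,0,0]},
  ],
)

```text
time_s: 5.78
eef_pos: [0.5015, 0.2743, 0.0369]
eef_rot: [-0.0, 0.865, 0.502, -0.001]
wrist_force: [-0.1, 0.4, -0.2]
opening: 0.618
grasp_force: 0.0
```

Call:
apply_moves(
  moves=[
    {"jaw":0.62,"offset":[0,0,20],"rot":[0,0,0]},
    {"jaw":0.62,"offset":[0,0,12],"rot":[0,0,0]},
    {"jaw":0.62,"offset":[0,0,2],"rot":[0,0,0]},
    {"jaw":0.62,"offset":[0,0,0],"rot":[0,0,0]},
    {"jaw":0.62,"offset":[0,0,0],"rot":[0,0,0]},
  ],
)

```text
time_s: 6.4
eef_pos: [0.5026, 0.2747, 0.0043]
eef_rot: [0.0, 0.865, 0.503, 0.001]
wrist_force: [-0.0, -0.2, -0.0]
opening: 0.62
grasp_force: 0.0
```

Call:
apply_moves(
  moves=[
    {"jaw":0.62,"offset":[0,0,1],"rot":[0,0,0]},
    {"jaw":0.62,"offset":[0,0,1],"rot":[0,0,0]},
    {"jaw":0.62,"offset":[0,0,0],"rot":[0,0,0]},
    {"jaw":0.52,"offset":[0,0,0],"rot":[0,0,0]},
    {"jaw":0.45,"offset":[0,0,0],"rot":[0,0,0]},
  ],
)

```text
time_s: 7.02
eef_pos: [0.502, 0.2746, 0.0017]
eef_rot: [-0.0, 0.865, 0.503, -0.0]
wrist_force: [-0.1, 0.3, 0.0]
opening: 0.448
grasp_force: 0.0
```

Call:
apply_moves(
  moves=[
    {"jaw":0.4,"offset":[0,0,0],"rot":[0,0,0]},
    {"jaw":0.35,"offset":[0,0,0],"rot":[0,0,0]},
    {"jaw":0.35,"offset":[0,0,0],"rot":[0,0,0]},
    {"jaw":0.35,"offset":[0,0,0],"rot":[0,0,0]},
    {"jaw":0.35,"offset":[0,0,0],"rot":[0,0,0]},
  ],
)

```text
time_s: 7.65
eef_pos: [0.5021, 0.2745, 0.0017]
eef_rot: [-0.0, 0.865, 0.503, 0.0]
wrist_force: [-0.4, -0.2, 0.4]
opening: 0.348
grasp_force: 0.0
```

Run:
```python
from h import *
im,d=ctrl.camera("top"); np.savez("s2.npz",im=im,d=d); X=cloud("top",d)
o=ctrl.get_obs(); print(o["eef_pos"],o["opening"])
c=np.cos(np.radians(60.4));s=np.sin(np.radians(60.4)); dx,dy=X[...,0]-.502,X[...,1]-.2746
tx=1000*(c*dx+s*dy); ty=1000*(s*dx-c*dy)
np.set_printoptions(linewidth=250)
g=cv2.cvtColor(im,cv2.COLOR_RGB2GRAY)
V=slice(188,214);U=slice(188,208)
for v in range(188,214): print(v,' '.join(f"{int(X[v,u,2]*1000):4d}({int(tx[v,u]):3d},{int(ty[v,u]):3d})" if X[v,u,2]<.2 else "   .         " for u in range(188,206)))
```

```text
[0.50205624 0.27457087 0.00171766] 0.3510551580259173
188    .             .             .            95( -1, 33)   93( -3, 34)   98( -7, 36)   94( -9, 37)   92(-11, 39)    1(  6, 41)    4(  3, 42)    1(  1, 44)   -2(  0, 46)    0( -4, 47)    0( -7, 49)    2(-10, 50)    2(-13, 52)   -4(-14, 53)   -1(-17, 55)
189    .             .             .           101( -4, 30)   88( -4, 32)   -3( 14, 34)    3( 10, 35)    0(  8, 37)   -1(  5, 38)   -4(  3, 40)   -2(  0, 41)    3( -3, 43)    0( -5, 44)    1( -8, 46)    5(-12, 47)    2(-14, 49)   -4(-16, 51)    0(-20, 52)
190    .             .             .           172(-23, 28)   88( -5, 29)   -3( 13, 31)   -1(  9, 32)    2(  6, 34)    4(  2, 35)   -6(  2, 37)    .             1( -4, 40)   -1( -6, 42)   -2( -9, 43)    0(-13, 45)   -8(-14, 46)    2(-19, 48)    0(-21, 49)
191    .             .             .           180(-26, 25)  100(-10, 26)   89(-10, 28)   -1(  8, 29)   -3(  5, 31)    4(  1, 33)    4( -1, 34)   -2( -2, 36)   -6( -4, 37)    2( -9, 39)   -3(-11, 40)    4(-15, 42)   -3(-16, 43)   -6(-18, 45)    2(-23, 46)
192    .             .
[... 4909 characters left out ...]
          .             5(-24,-25)    0(-26,-24)    0(-29,-22)    2(-32,-21)    0(-34,-19)    0(-37,-18)   -3(-39,-16)   27(-48,-14)    8(-47,-13)    0(-48,-11)   -2(-51,-10)    1(-54, -8)
212    .             .             .             .             .             .             3(-25,-28)   -3(-27,-27)    9(-32,-25)    2(-34,-23)    3(-37,-22)   -3(-38,-20)   -6(-40,-19)   -2(-44,-17)    2(-48,-16)    0(-50,-14)   -3(-52,-13)   -1(-55,-11)
213    .             .             .             .             .             .             1(-27,-31)   -8(-27,-30)   -1(-32,-28)  -12(-32,-27)    2(-38,-25)    0(-40,-23)    0(-43,-22)   -3(-45,-20)    0(-49,-18)    2(-52,-17)   -3(-54,-15)    1(-57,-14)
```

Call:
apply_moves(
  moves=[
    {"jaw":0.32,"offset":[0,0,0],"rot":[0,0,0]},
    {"jaw":0.3,"offset":[0,0,0],"rot":[0,0,0]},
    {"jaw":0.28,"offset":[0,0,0],"rot":[0,0,0]},
    {"jaw":0.26,"offset":[0,0,0],"rot":[0,0,0]},
    {"jaw":0.26,"offset":[0,0,0],"rot":[0,0,0]},
  ],
)

```text
time_s: 8.32
eef_pos: [0.5021, 0.2746, 0.0017]
eef_rot: [-0.0, 0.865, 0.503, 0.0]
wrist_force: [0.0, 0.1, 0.1]
opening: 0.26
grasp_force: 0.0
```

Call:
apply_moves(
  moves=[
    {"jaw":0.2,"offset":[0,0,0],"rot":[0,0,0]},
    {"jaw":0.1,"offset":[0,0,0],"rot":[0,0,0]},
    {"jaw":0,"offset":[0,0,0],"rot":[0,0,0]},
    {"jaw":0,"offset":[0,0,0],"rot":[0,0,0]},
    {"jaw":0,"offset":[0,0,0],"rot":[0,0,0]},
  ],
)

```text
time_s: 8.95
eef_pos: [0.5021, 0.2745, 0.0017]
eef_rot: [-0.0, 0.865, 0.502, -0.0]
wrist_force: [0.1, 0.2, 0.4]
opening: 0.004
grasp_force: 0.0
```

Run:
```python
from h import *
im,d=ctrl.camera("top"); np.savez("s3.npz",im=im,d=d); X=cloud("top",d)
o=ctrl.get_obs(); print(o["eef_pos"],o["opening"],o["grasp_force"],o["wrist_force"])
c=np.cos(np.radians(60.4));s=np.sin(np.radians(60.4)); dx,dy=X[...,0]-.502,X[...,1]-.2746
tx=1000*(c*dx+s*dy); ty=1000*(s*dx-c*dy)
for v in range(188,204): print(v,' '.join(f"{int(X[v,u,2]*1000):4d}({int(tx[v,u]):3d},{int(ty[v,u]):3d})" if X[v,u,2]<.2 else "   .         " for u in range(190,200)))
big=cv2.resize(im[150:270,120:280],(800,600),interpolation=cv2.INTER_CUBIC); cv2.imwrite("pics/s3.png",big[...,::-1])
```

```text
[0.5020401  0.27454426 0.00168614] 0.0006990319023812363 0.0 [0.76018992 0.34693024 0.41981804]
188    .           107( -4, 33)  111( -8, 34)  108(-10, 36)  102(-11, 37)   -2( 10, 39)    3(  6, 41)    2(  3, 42)    0(  1, 44)   -3(  0, 46)
189    .           108( -6, 30)  111( -9, 32)  104(-10, 33)    6(  9, 35)    0(  8, 37)    2(  4, 38)    5(  1, 40)   -3(  0, 41)    3( -3, 43)
190    .           171(-22, 28)  104( -9, 29)   94( -9, 31)   -3( 10, 32)    3(  5, 34)    0(  3, 35)    0(  1, 37)    2( -2, 38)   -1( -4, 40)
191    .           178(-25, 25)  103(-10, 26)   92(-10, 28)    3(  7, 29)    6(  3, 31)    4(  1, 33)    3( -1, 34)   -1( -2, 36)    2( -6, 37)
192    .           183(-28, 23)   96(-10, 24)   87(-11, 25)    5(  5, 27)    0(  3, 28)    0(  0, 30)   -3( -1, 31)    2( -5, 33)    5( -8, 34)
193    .           181(-29, 20)   88(-10, 21)    0(  7, 22)   -5(  5, 24)    0(  2, 25)   -2(  0, 27)    3( -4, 29)   -2( -5, 30)    3(-10, 32)
194    .           181(-30, 18)   19(  4, 18)   16(  2, 20)    0(  3, 21)   -2(  0, 23)    2( -3, 24)   -4( -4, 26)   -2( -7, 27)   -1(-10, 
[... 599 characters left out ...]
  .            10( -1,  4)    8( -3,  6)   12( -7,  7)   23(-12,  9)   19(-14, 10)   23(-18, 12)   27(-21, 14)   21(-23, 15)
200    .             .            17( -4,  2)   11( -6,  3)    5( -7,  4)   14(-12,  6)   12(-14,  8)   20(-19,  9)   18(-21, 11)   16(-23, 12)
201    .             .             9( -4,  0)   14( -8,  0)    5( -9,  2)   13(-13,  3)   12(-16,  5)   14(-19,  6)    9(-21,  8)   23(-26, 10)
202    .             .            19( -8, -3)    9( -8, -2)   18(-13,  0)    9(-14,  1)   12(-17,  2)   18(-21,  4)   13(-23,  5)   15(-26,  7)
203    .             .             .            19(-12, -4)   11(-13, -3)   13(-16, -1)    8(-18,  0)   13(-22,  1)   14(-25,  2)   14(-28,  4)
```

View pics/s3.png

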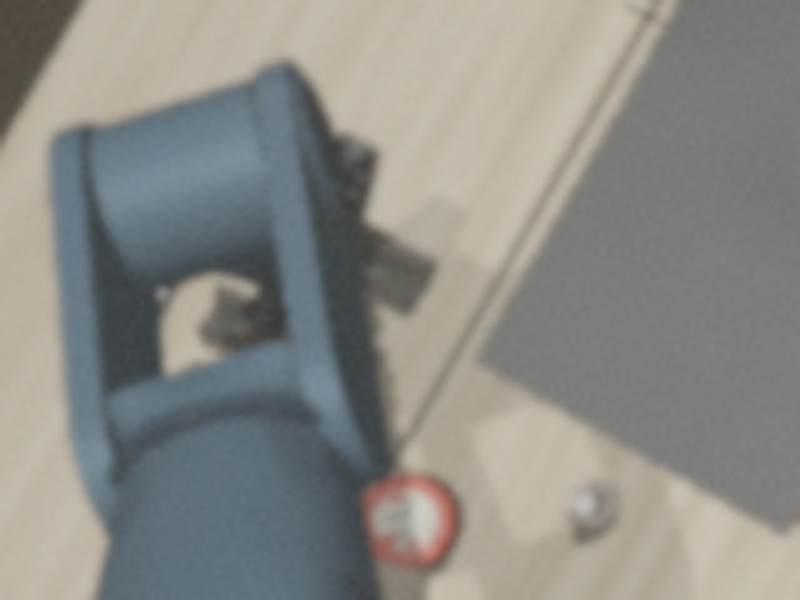

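```bash
python3 - <<'E'
from h import *
z=np.load("scene0.npz"); im,d=z["im"],z["d"]; X=cloud("scene",d)
T=np.array([.2222,-.5303,.1924]); th=np.radians(22.74); tx=np.array([np.cos(th),np.sin(th),0]); ty=np.array([np.sin(th),-np.cos(th),0])
print(proj("scene",T),proj("scene",T+[0,0,.05]),proj("scene",T+[0,0,.1]))
r=X-T; m=(np.hypot(r[...,0],r[...,1])<.08)&(r[...,2]>-.12)&(r[...,2]<.2)
for a in np.arange(-.12,.2,.01):
    k=m&(r[...,2]>=a)&(r[...,2]<a+.01)
    if k.sum()>2: print(round(a,3),k.sum(),"tx",np.percentile(r[k]@tx,[5,95]).round(3),"ty",np.percentile(r[k]@ty,[5,95]).round(3))
E
python3 -c "
import cv2
a=cv2.imread('pics/scene0.png'); cv2.imwrite('pics/g0.png',cv2.resize(a[220:345,240:365],(600,600),interpolation=cv2.INTER_CUBIC))"
```

```text
[[294.4232408  329.61464249]] [[295.30096463 316.49306871]] [[296.23222834 302.4904744 ]]
0.05 29 tx [-0.015  0.007] ty [-0.049  0.047]
0.06 53 tx [-0.015  0.005] ty [-0.056  0.053]
0.07 51 tx [-0.014  0.003] ty [-0.051  0.053]
0.08 32 tx [-0.014 -0.006] ty [-0.051  0.053]
0.09 54 tx [-0.016  0.004] ty [-0.066  0.054]
0.1 168 tx [-0.016  0.006] ty [-0.07   0.071]
0.11 167 tx [-0.02   0.006] ty [-0.068  0.07 ]
0.12 129 tx [-0.021  0.001] ty [-0.067  0.069]
0.13 132 tx [-0.023  0.003] ty [-0.068  0.068]
0.14 165 tx [-0.022  0.004] ty [-0.063  0.067]
0.15 215 tx [-0.015  0.006] ty [-0.066  0.065]
0.16 48 tx [-0.039  0.003] ty [-0.008  0.035]
0.17 110 tx [-0.04   0.001] ty [-0.02   0.035]
0.18 120 tx [-0.04   0.005] ty [-0.021  0.034]
0.19 127 tx [-0.041  0.002] ty [-0.018  0.035]
```

View pics/g0.png

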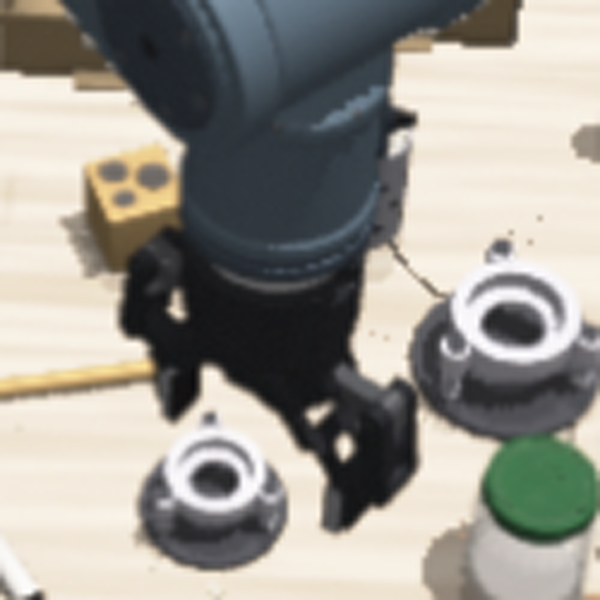

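The depth data and this picture both show the real fingertips about 37 mm higher (shorter) than the reported TCP. The fingers therefore closed above the mould. From here I'll command z about 37 mm lower and check it by force.

Call:
apply_moves(
  moves=[
    {"jaw":0.62,"offset":[0,0,-5],"rot":[0,0,0]},
    {"jaw":0.62,"offset":[0,0,0],"rot":[0,0,0]},
    {"jaw":0.62,"offset":[0,0,0],"rot":[0,0,0]},
    {"jaw":0.62,"offset":[0,0,10],"rot":[0,0,0]},
    {"jaw":0.62,"offset":[0,0,10],"rot":[0,0,0]},
  ],
)

```text
time_s: 9.62
eef_pos: [0.5018, 0.2744, -0.0142]
eef_rot: [-0.0, 0.865, 0.503, -0.0]
wrist_force: [0.8, -0.2, -1.1]
opening: 0.62
grasp_force: 0.0
```

Call:
apply_moves(
  moves=[
    {"jaw":0.62,"offset":[0,0,5],"rot":[0,0,0]},
    {"jaw":0.62,"offset":[0,0,4],"rot":[0,0,0]},
    {"jaw":0.62,"offset":[0,0,4],"rot":[0,0,0]},
    {"jaw":0.62,"offset":[0,0,4],"rot":[0,0,0]},
    {"jaw":0.62,"offset":[0,0,0],"rot":[0,0,0]},
  ],
)

```text
time_s: 10.25
eef_pos: [0.5018, 0.2745, -0.0306]
eef_rot: [-0.0, 0.865, 0.503, -0.0]
wrist_force: [-0.1, 0.3, -0.1]
opening: 0.617
grasp_force: 0.0
```

Below z=0 with no contact, so the offset is confirmed. Now closing.

Call:
apply_moves(
  moves=[
    {"jaw":0.3,"offset":[0,0,0],"rot":[0,0,0]},
    {"jaw":0.2,"offset":[0,0,0],"rot":[0,0,0]},
    {"jaw":0.2,"offset":[0,0,0],"rot":[0,0,0]},
    {"jaw":0.2,"offset":[0,0,0],"rot":[0,0,0]},
    {"jaw":0.2,"offset":[0,0,0],"rot":[0,0,0]},
  ],
)

```text
time_s: 10.88
eef_pos: [0.503, 0.2746, -0.0295]
eef_rot: [0.0, 0.865, 0.503, 0.001]
wrist_force: [0.8, -2.8, 4.7]
opening: 0.405
grasp_force: 61.4
```

Run:
```python
from plan import *
plan([(.515,.294,-.0315,63.1,.2),(.525,.308,-.0315,63.1,.2)])
```

```text
t 10.88 pos [ 0.503   0.2746 -0.0295] th 60.34 tilt 0.1 F [ 0.8 -2.8  4.7] open 0.405 g 61.4
-> (0.515, 0.294, -0.0315, 63.1, 0.2) n=1
{"jaw":0.2,"offset":[22.8,0.8,2.0],"rot":[0,0,-2.8]}
-> (0.525, 0.308, -0.0315, 63.1, 0.2) n=1
{"jaw":0.2,"offset":[17.0,2.6,-0.0],"rot":[0,0,-0.0]}
```

Call:
apply_moves(
  moves=[
    {"jaw":0.2,"offset":[11.4,0.4,0],"rot":[0,0,-1.4]},
    {"jaw":0.2,"offset":[11.4,0.6,0],"rot":[0,0,-1.4]},
    {"jaw":0.2,"offset":[8.5,1.4,0],"rot":[0,0,0]},
    {"jaw":0.2,"offset":[8.5,1.4,0],"rot":[0,0,0]},
    {"jaw":0.2,"offset":[0,0,0],"rot":[0,0,0]},
  ],
)

```text
time_s: 11.5
eef_pos: [0.5239, 0.3073, -0.0295]
eef_rot: [0.0, 0.852, 0.524, -0.001]
wrist_force: [-3.5, -5.2, 11.9]
opening: 0.404
grasp_force: 62.1
```

Call:
apply_moves(
  moves=[
    {"jaw":0.2,"offset":[1.5,0,0],"rot":[0,0,0]},
    {"jaw":0.2,"offset":[1.5,0,0],"rot":[0,0,0]},
    {"jaw":0.2,"offset":[0,0,0],"rot":[0,0,0]},
    {"jaw":0.2,"offset":[0,0,0],"rot":[0,0,0]},
    {"jaw":0.2,"offset":[0,0,0],"rot":[0,0,0]},
  ],
)

```text
time_s: 12.12
eef_pos: [0.5247, 0.3088, -0.0295]
eef_rot: [0.001, 0.852, 0.524, -0.002]
wrist_force: [-6.3, -9.9, 12.7]
opening: 0.404
grasp_force: 62.3
```

Call:
apply_moves(
  moves=[
    {"jaw":0.2,"offset":[1.5,0,0],"rot":[0,0,0]},
    {"jaw":0.2,"offset":[1.5,0,0],"rot":[0,0,0]},
    {"jaw":0.2,"offset":[0,0,0],"rot":[0,0,0]},
    {"jaw":0.2,"offset":[0,0,0],"rot":[0,0,0]},
    {"jaw":0.2,"offset":[0,0,0],"rot":[0,0,0]},
  ],
)

```text
time_s: 12.75
eef_pos: [0.526, 0.3113, -0.0296]
eef_rot: [0.001, 0.852, 0.524, -0.002]
wrist_force: [-5.2, -9.9, 12.7]
opening: 0.403
grasp_force: 62.4
```

Call:
apply_moves(
  moves=[
    {"jaw":0.2,"offset":[1.5,0,0],"rot":[0,0,0]},
    {"jaw":0.2,"offset":[1.5,0,0],"rot":[0,0,0]},
    {"jaw":0.2,"offset":[0,0,0],"rot":[0,0,0]},
    {"jaw":0.2,"offset":[0,0,0],"rot":[0,0,0]},
    {"jaw":0.2,"offset":[0,0,0],"rot":[0,0,0]},
  ],
)

```text
time_s: 13.38
eef_pos: [0.5259, 0.3112, -0.0296]
eef_rot: [0.002, 0.852, 0.524, -0.005]
wrist_force: [-12.1, -22.3, 22.4]
opening: 0.398
grasp_force: 63.3
```

Call:
apply_moves(
  moves=[
    {"jaw":0.2,"offset":[1.5,0,0],"rot":[0,0,0]},
    {"jaw":0.2,"offset":[1.5,0,0],"rot":[0,0,0]},
    {"jaw":0.2,"offset":[0,0,0],"rot":[0,0,0]},
    {"jaw":0.2,"offset":[0,0,0],"rot":[0,0,0]},
    {"jaw":0.2,"offset":[0,0,0],"rot":[0,0,0]},
  ],
)

```text
time_s: 14.0
eef_pos: [0.5258, 0.311, -0.0296]
eef_rot: [0.003, 0.852, 0.524, -0.008]
wrist_force: [-17.0, -33.5, 30.4]
opening: 0.402
grasp_force: 64.3
```

Call:
apply_moves(
  moves=[
    {"jaw":0.2,"offset":[-4.5,0,0],"rot":[0,0,0]},
    {"jaw":0.6,"offset":[0,0,0],"rot":[0,0,0]},
    {"jaw":0.6,"offset":[0,0,0],"rot":[0,0,0]},
    {"jaw":0.6,"offset":[-2,0,-30],"rot":[0,0,0]},
    {"jaw":0.6,"offset":[-20,0,-35],"rot":[0,0,0]},
  ],
)

```text
time_s: 14.62
eef_pos: [0.5171, 0.2957, 0.0345]
eef_rot: [-0.0, 0.852, 0.524, -0.001]
wrist_force: [0.7, -0.4, 0.3]
opening: 0.603
grasp_force: 0.0
```

Run:
```python
from plan import *
plan([(.4452,.3216,.03,66.7,.6),(.4452,.3216,-.0315,66.7,.6),(.457,.3425,-.0315,63.1,.2)])
```

```text
t 14.62 pos [0.5171 0.2957 0.0345] th 63.22 tilt 0.07 F [ 0.7 -0.4  0.3] open 0.603 g 0.0
-> (0.4452, 0.3216, 0.03, 66.7, 0.6) n=2
{"jaw":0.6,"offset":[-4.6,-37.9,2.2],"rot":[0,0,-1.7]},
{"jaw":0.6,"offset":[-3.5,-38.0,2.2],"rot":[0,0,-1.7]}
-> (0.4452, 0.3216, -0.0315, 66.7, 0.6) n=2
{"jaw":0.6,"offset":[0.0,0.0,30.8],"rot":[0,0,-0.0]},
{"jaw":0.6,"offset":[0.0,0.0,30.8],"rot":[0,0,-0.0]}
-> (0.457, 0.3425, -0.0315, 63.1, 0.2) n=1
{"jaw":0.2,"offset":[23.9,2.6,-0.0],"rot":[0,0,3.6]}
```

Call:
apply_moves(
  moves=[
    {"jaw":0.6,"offset":[-4.6,-37.9,0],"rot":[0,0,-1.7]},
    {"jaw":0.6,"offset":[-3.5,-38,0],"rot":[0,0,-1.8]},
    {"jaw":0.6,"offset":[0,0,0],"rot":[0,0,0]},
    {"jaw":0.6,"offset":[0,0,0],"rot":[0,0,0]},
    {"jaw":0.6,"offset":[0,0,0],"rot":[0,0,0]},
  ],
)

```text
time_s: 15.25
eef_pos: [0.4469, 0.321, 0.0347]
eef_rot: [0.0, 0.836, 0.549, 0.0]
wrist_force: [-0.9, -0.4, -0.1]
opening: 0.598
grasp_force: 0.0
```

Run:
```python
from plan import *
plan([(.4452,.3216,.0,66.7,.6),(.4452,.3216,-.0305,66.7,.6),(.457,.3425,-.0305,63.1,.2)])
```

```text
t 15.25 pos [0.4469 0.321  0.0347] th 66.6 tilt 0.04 F [-0.9 -0.4 -0.1] open 0.598 g 0.0
-> (0.4452, 0.3216, 0.0, 66.7, 0.6) n=1
{"jaw":0.6,"offset":[-0.1,-1.8,34.7],"rot":[0,0,-0.1]}
-> (0.4452, 0.3216, -0.0305, 66.7, 0.6) n=1
{"jaw":0.6,"offset":[0.0,0.0,30.5],"rot":[0,0,-0.0]}
-> (0.457, 0.3425, -0.0305, 63.1, 0.2) n=1
{"jaw":0.2,"offset":[23.9,2.6,-0.0],"rot":[0,0,3.6]}
```

Call:
apply_moves(
  moves=[
    {"jaw":0.6,"offset":[0,-1.8,31],"rot":[0,0,0]},
    {"jaw":0.6,"offset":[0,0,20.5],"rot":[0,0,0]},
    {"jaw":0.6,"offset":[0,0,10],"rot":[0,0,0]},
    {"jaw":0.6,"offset":[0,0,0],"rot":[0,0,0]},
    {"jaw":0.3,"offset":[0,0,0],"rot":[0,0,0]},
  ],
)

```text
time_s: 15.88
eef_pos: [0.446, 0.3218, -0.0256]
eef_rot: [0.001, 0.836, 0.549, 0.001]
wrist_force: [-9.3, -3.6, 20.9]
opening: 0.405
grasp_force: 42.6
```

Call:
apply_moves(
  moves=[
    {"jaw":0.2,"offset":[0,0,0],"rot":[0,0,0]},
    {"jaw":0.2,"offset":[0,0,0],"rot":[0,0,0]},
    {"jaw":0.2,"offset":[0,0,0],"rot":[0,0,0]},
    {"jaw":0.2,"offset":[12,1.2,0],"rot":[0,0,1.8]},
    {"jaw":0.2,"offset":[12,1.4,0],"rot":[0,0,1.8]},
  ],
)

```text
time_s: 16.5
eef_pos: [0.4553, 0.3405, -0.0254]
eef_rot: [0.001, 0.853, 0.523, -0.002]
wrist_force: [-8.4, -13.2, 20.8]
opening: 0.4
grasp_force: 62.5
```

```bash
cat > rf.py <<'E'
from plan import *
def rf():
    o,p,th,R=pose(); r=np.radians(63.1); dx,dy=p[0]-.4872,p[1]-.4003
    print("railframe x,y",np.round([np.cos(r)*dx+np.sin(r)*dy,-np.sin(r)*dx+np.cos(r)*dy],4),"th",round(th-63.1,2),"F",np.round(o["wrist_force"],1),"t",o["time_s"],p.round(4),"g",o["grasp_force"].round(1),o["opening"].round(3))
if __name__=="__main__": rf()
E
python3 rf.py
```

```text
Traceback (most recent call last):
  File "rf.py", line 5, in <module>
    if __name__=="__main__": rf()
                             ~~^^
  File "rf.py", line 4, in rf
    print("railframe x,y",np.round([np.cos(r)*dx+np.sin(r)*dy,-np.sin(r)*dx+np.cos(r)*dy],4),"th",round(th-63.1,2),"F",np.round(o["wrist_force"],1),"t",o["time_s"],p.round(4),"g",o["grasp_force"].round(1),o["opening"].round(3))
                                                                                                                                                                                   ^^^^^^^^^^^^^^^^^^^^^^
AttributeError: 'float' object has no attribute 'round'
```

Call:
apply_moves(
  moves=[
    {"jaw":0.2,"offset":[1.5,0,-0.5],"rot":[0,0,0]},
    {"jaw":0.2,"offset":[1.5,0,-0.5],"rot":[0,0,0]},
    {"jaw":0.2,"offset":[0,0,0],"rot":[0,0,0]},
    {"jaw":0.2,"offset":[0,0,0],"rot":[0,0,0]},
    {"jaw":0.2,"offset":[0,0,0],"rot":[0,0,0]},
  ],
)

```text
time_s: 17.12
eef_pos: [0.4573, 0.3444, -0.0254]
eef_rot: [0.0, 0.852, 0.523, -0.001]
wrist_force: [-1.9, -4.8, 5.6]
opening: 0.399
grasp_force: 61.1
```

Call:
apply_moves(
  moves=[
    {"jaw":0.2,"offset":[1.5,0,0],"rot":[0,0,0]},
    {"jaw":0.2,"offset":[1.5,0,0],"rot":[0,0,0]},
    {"jaw":0.2,"offset":[0,0,0],"rot":[0,0,0]},
    {"jaw":0.2,"offset":[0,0,0],"rot":[0,0,0]},
    {"jaw":0.2,"offset":[0,0,0],"rot":[0,0,0]},
  ],
)

```text
time_s: 17.75
eef_pos: [0.4581, 0.3463, -0.0254]
eef_rot: [0.001, 0.852, 0.523, -0.002]
wrist_force: [-4.3, -7.9, 9.1]
opening: 0.398
grasp_force: 61.4
```

```bash
sed -i 's/,"g",.*$/)/' rf.py; python3 rf.py
```

```text
railframe x,y [-0.0613  0.0015] th -0.05 F [-4.3 -7.9  9.1] t 17.75 [ 0.4581  0.3463 -0.0254]
```

Call:
apply_moves(
  moves=[
    {"jaw":0.2,"offset":[1.5,0,0],"rot":[0,0,0]},
    {"jaw":0.2,"offset":[1.5,0,0],"rot":[0,0,0]},
    {"jaw":0.2,"offset":[1,0,0],"rot":[0,0,0]},
    {"jaw":0.2,"offset":[0,0,0],"rot":[0,0,0]},
    {"jaw":0.2,"offset":[0,0,0],"rot":[0,0,0]},
  ],
)

```text
time_s: 18.38
eef_pos: [0.458, 0.3462, -0.0255]
eef_rot: [0.002, 0.852, 0.523, -0.006]
wrist_force: [-10.2, -24.3, 22.8]
opening: 0.4
grasp_force: 62.8
```

```bash
python3 rf.py
```

```text
railframe x,y [-0.0615  0.0016] th -0.0 F [-10.2 -24.3  22.8] t 18.375 [ 0.458   0.3462 -0.0255]
```

Seated. Release it and go to the left mould.

Call:
apply_moves(
  moves=[
    {"jaw":0.2,"offset":[-4,0,0],"rot":[0,0,0]},
    {"jaw":0.6,"offset":[0,0,0],"rot":[0,0,0]},
    {"jaw":0.6,"offset":[0,0,0],"rot":[0,0,0]},
    {"jaw":0.6,"offset":[-2,0,-30],"rot":[0,0,0]},
    {"jaw":0.6,"offset":[-18,0,-30],"rot":[0,0,0]},
  ],
)

```text
time_s: 19.0
eef_pos: [0.4502, 0.3307, 0.0347]
eef_rot: [-0.0, 0.852, 0.523, 0.0]
wrist_force: [0.2, 0.1, 0.4]
opening: 0.6
grasp_force: 0.0
```

Run:
```python
from plan import *
plan([(.3705,.3389,.033,59.0,.6)])
```

```text
t 19.0 pos [0.4502 0.3307 0.0347] th 63.1 tilt 0.02 F [0.2 0.1 0.4] open 0.6 g 0.0
-> (0.3705, 0.3389, 0.033, 59.0, 0.6) n=2
{"jaw":0.6,"offset":[-14.4,-37.4,0.8],"rot":[0,0,2.0]},
{"jaw":0.6,"offset":[-15.7,-36.8,0.8],"rot":[0,0,2.0]}
```

Call:
apply_moves(
  moves=[
    {"jaw":0.53,"offset":[-10.4,-37.4,0],"rot":[0,0,2]},
    {"jaw":0.53,"offset":[-11.7,-36.8,0],"rot":[0,0,2.1]},
    {"jaw":0.53,"offset":[0,0,0],"rot":[0,0,0]},
    {"jaw":0.53,"offset":[0,0,0],"rot":[0,0,0]},
    {"jaw":0.53,"offset":[0,0,0],"rot":[0,0,0]},
  ],
)

```text
time_s: 19.62
eef_pos: [0.3753, 0.3455, 0.0344]
eef_rot: [0.0, 0.871, 0.492, 0.0]
wrist_force: [0.5, -0.1, -0.4]
opening: 0.531
grasp_force: 0.0
```

Run:
```python
from plan import *
plan([(.3746,.3458,.033,59.0,.6),(.3746,.3458,-.026,59.0,.6)])
```

```text
t 19.62 pos [0.3753 0.3455 0.0344] th 58.91 tilt 0.05 F [ 0.5 -0.1 -0.4] open 0.531 g 0.0
-> (0.3746, 0.3458, 0.033, 59.0, 0.6) n=1
{"jaw":0.6,"offset":[-0.1,-0.8,1.4],"rot":[0,0,-0.1]}
-> (0.3746, 0.3458, -0.026, 59.0, 0.6) n=1
{"jaw":0.6,"offset":[0.0,0.0,59.0],"rot":[0,0,-0.0]}
```

Call:
apply_moves(
  moves=[
    {"jaw":0.53,"offset":[0,-0.8,35],"rot":[0,0,0]},
    {"jaw":0.53,"offset":[0,0,17],"rot":[0,0,0]},
    {"jaw":0.53,"offset":[0,0,8],"rot":[0,0,0]},
    {"jaw":0.53,"offset":[0,0,0],"rot":[0,0,0]},
    {"jaw":0.3,"offset":[0,0,0],"rot":[0,0,0]},
  ],
)

```text
time_s: 20.25
eef_pos: [0.3746, 0.346, -0.0247]
eef_rot: [0.0, 0.871, 0.492, 0.001]
wrist_force: [-0.3, 0.4, -3.2]
opening: 0.397
grasp_force: 59.9
```

Call:
apply_moves(
  moves=[
    {"jaw":0.2,"offset":[0,0,0],"rot":[0,0,0]},
    {"jaw":0.2,"offset":[0,0,0],"rot":[0,0,0]},
    {"jaw":0.2,"offset":[0,0,-1],"rot":[0,0,-1.4]},
    {"jaw":0.2,"offset":[12,0,0],"rot":[0,0,-1.4]},
    {"jaw":0.2,"offset":[12,0,0],"rot":[0,0,-1.3]},
  ],
)

```text
time_s: 20.88
eef_pos: [0.3835, 0.3652, -0.0247]
eef_rot: [0.001, 0.852, 0.524, -0.002]
wrist_force: [-5.8, -8.6, 11.9]
opening: 0.394
grasp_force: 61.4
```

```bash
python3 rf.py
```

```text
railframe x,y [-0.0782  0.0766] th 0.04 F [-5.8 -8.6 11.9] t 20.875 [ 0.3835  0.3652 -0.0247]
```

Call:
apply_moves(
  moves=[
    {"jaw":0.2,"offset":[9,0,0],"rot":[0,0,0]},
    {"jaw":0.2,"offset":[9,0,0],"rot":[0,0,0]},
    {"jaw":0.2,"offset":[3,0,0],"rot":[0,0,0]},
    {"jaw":0.2,"offset":[0,0,0],"rot":[0,0,0]},
    {"jaw":0.2,"offset":[0,0,0],"rot":[0,0,0]},
  ],
)

```text
time_s: 21.5
eef_pos: [0.3935, 0.3846, -0.0247]
eef_rot: [0.0, 0.852, 0.523, -0.001]
wrist_force: [-2.7, -5.3, 8.0]
opening: 0.398
grasp_force: 61.1
```

Call:
apply_moves(
  moves=[
    {"jaw":0.2,"offset":[2,0,0],"rot":[0,0,0]},
    {"jaw":0.2,"offset":[2,0,0],"rot":[0,0,0]},
    {"jaw":0.2,"offset":[0,0,0],"rot":[0,0,0]},
    {"jaw":0.2,"offset":[0,0,0],"rot":[0,0,0]},
    {"jaw":0.2,"offset":[0,0,0],"rot":[0,0,0]},
  ],
)

```text
time_s: 22.12
eef_pos: [0.3944, 0.3865, -0.0247]
eef_rot: [0.001, 0.852, 0.523, -0.003]
wrist_force: [-5.4, -11.6, 14.1]
opening: 0.396
grasp_force: 61.7
```

```bash
python3 rf.py
```

```text
railframe x,y [-0.0543  0.0765] th 0.02 F [ -5.4 -11.6  14.1] t 22.125 [ 0.3944  0.3865 -0.0247]
```

Call:
apply_moves(
  moves=[
    {"jaw":0.2,"offset":[2,0,0],"rot":[0,0,0]},
    {"jaw":0.2,"offset":[0,0,0],"rot":[0,0,0]},
    {"jaw":0.2,"offset":[-3.5,0,0],"rot":[0,0,0]},
    {"jaw":0.53,"offset":[0,0,0],"rot":[0,0,0]},
    {"jaw":0.53,"offset":[0,0,0],"rot":[0,0,0]},
  ],
)

```text
time_s: 22.75
eef_pos: [0.3957, 0.388, -0.0249]
eef_rot: [-0.0, 0.852, 0.523, 0.0]
wrist_force: [-0.9, -0.1, 1.0]
opening: 0.531
grasp_force: 0.0
```

Call:
apply_moves(
  moves=[
    {"jaw":0.55,"offset":[-2,0,-40],"rot":[0,0,0]},
    {"jaw":0.6,"offset":[-8,0,-60],"rot":[0,0,0]},
    {"jaw":0.7,"offset":[-8,0,-61],"rot":[0,0,0]},
    {"jaw":0.8,"offset":[-8,0,-61],"rot":[0,0,0]},
    {"jaw":0.8,"offset":[-8,0,-61],"rot":[0,0,0]},
  ],
)

```text
time_s: 23.38
eef_pos: [0.3799, 0.3573, 0.2603]
eef_rot: [-0.0, 0.852, 0.523, 0.0]
wrist_force: [-0.2, 1.6, 0.4]
opening: 0.8
grasp_force: 0.0
```

Run:
```python
from fit import *
from plan import *
# flask and cradle from initial pictures
for n in("top","scene"):
    z=np.load(n+"0.npz"); X=cloud(n,z["d"])
    m=(X[...,2]>.077)&(X[...,2]<.095)&(np.hypot(X[...,0]-.453,X[...,1]+.255)<.045)
    x=X[m]; print(n,"flask top n",m.sum(),"median",np.median(x,0).round(4),"mid",((x.max(0)+x.min(0))/2).round(4))
    m=(X[...,2]>.046)&(X[...,2]<.064)&(np.hypot(X[...,0]-.475,X[...,1]+.385)<.06)
    x=X[m]; c,r=cv2.minEnclosingCircle(x[:,:2].astype(np.float32)); print(n,"ring n",m.sum(),np.median(x,0).round(4),"circ",np.round(c,4),round(r,4))
    m=(X[...,2]<.014)&(X[...,2]>.004)&(np.hypot(X[...,0]-.475,X[...,1]+.385)<.075)
    x=X[m]; print(n,"base",m.sum(),np.median(x,0).round(4))
plan([(.40,.05,.27,63,.8),(.44,-.15,.27,63,.8)])
```

```text
top flask top n 193 median [ 0.4527 -0.2513  0.0805] mid [ 0.4538 -0.2511  0.083 ]
top ring n 268 [ 0.4805 -0.3851  0.0514] circ [ 0.4741 -0.3831] 0.0528
top base 504 [ 0.4714 -0.3761  0.0074]
scene flask top n 30 median [ 0.4574 -0.2727  0.0824] mid [ 0.4559 -0.2633  0.0837]
scene ring n 301 [ 0.4719 -0.3919  0.0509] circ [ 0.4698 -0.3847] 0.0536
scene base 522 [ 0.4573 -0.4033  0.0074]
t 23.38 pos [0.3799 0.3573 0.2603] th 63.07 tilt 0.04 F [-0.2  1.6  0.4] open 0.8 g 0.0
-> (0.4, 0.05, 0.27, 63, 0.8) n=6
{"jaw":0.8,"offset":[-44.2,26.2,-1.6],"rot":[0,0,0.0]},
{"jaw":0.8,"offset":[-44.1,26.2,-1.6],"rot":[0,0,0.0]},
{"jaw":0.8,"offset":[-44.1,26.2,-1.6],"rot":[0,0,0.0]},
{"jaw":0.8,"offset":[-44.1,26.2,-1.6],"rot":[0,0,0.0]},
{"jaw":0.8,"offset":[-44.1,26.2,-1.6],"rot":[0,0,0.0]},
{"jaw":0.8,"offset":[-44.1,26.2,-1.6],"rot":[0,0,0.0]}
-> (0.44, -0.15, 0.27, 63, 0.8) n=4
{"jaw":0.8,"offset":[-40.0,31.6,-0.0],"rot":[0,0,-0.0]},
{"jaw":0.8,"offset":[-40.0,31.6,-0.0],"rot":[0,0,-0.0]},
{"jaw":0.8,"offset":[-40.0,31.6,-0.0],"rot":[0,0,-0.0]},
{"jaw":0.8,"offset":[-40.0,31.6,-0.0],"rot":[0,0,-0.0]}
```

Call:
apply_moves(
  moves=[
    {"jaw":0.8,"offset":[-44,26,-4],"rot":[0,0,0]},
    {"jaw":0.8,"offset":[-44,26,-4],"rot":[0,0,0]},
    {"jaw":0.8,"offset":[-44,26,-4],"rot":[0,0,0]},
    {"jaw":0.8,"offset":[-44,26,0],"rot":[0,0,0]},
    {"jaw":0.8,"offset":[-44,26,0],"rot":[0,0,0]},
  ],
)

```text
time_s: 24.0
eef_pos: [0.3965, 0.1011, 0.2705]
eef_rot: [0.0, 0.852, 0.523, 0.001]
wrist_force: [1.0, 0.8, 0.6]
opening: 0.802
grasp_force: 0.0
```

Call:
apply_moves(
  moves=[
    {"jaw":0.9,"offset":[-44,26,0],"rot":[0,0,0]},
    {"jaw":0.9,"offset":[-40,31.6,0],"rot":[0,0,0]},
    {"jaw":0.9,"offset":[-40,31.6,0],"rot":[0,0,0]},
    {"jaw":0.9,"offset":[-40,31.6,0],"rot":[0,0,0]},
    {"jaw":0.9,"offset":[0,0,0],"rot":[0,0,0]},
  ],
)

```text
time_s: 24.62
eef_pos: [0.4301, -0.1013, 0.2699]
eef_rot: [-0.0, 0.854, 0.521, -0.0]
wrist_force: [0.3, 0.3, -0.0]
opening: 0.902
grasp_force: 0.0
```

```bash
cat > chk.py <<'E'
from fit import *
def moulds(im,d,R=(.4865,.399,1.1018)):
    X=cloud("top",d); g=cv2.cvtColor(im,cv2.COLOR_RGB2GRAY); u,v=np.meshgrid(np.arange(560),np.arange(420))
    roi=(u>140)&(u<206)&(v>170)&(v<258)
    m=((g<145)&roi).astype(np.uint8)
    n,l,st,c=cv2.connectedComponentsWithStats(m); c_,s=np.cos(R[2]),np.sin(R[2])
    for i in range(1,n):
        if st[i,4]<150: continue
        p0=X[l==i][:,:2].mean(0); p,f=fitbox("top",l==i,[*p0,R[2]-np.pi/2],(.036,.1,.022)); dx,dy=p[0]-R[0],p[1]-R[1]
        print("mould",st[i].tolist(),p.round(4),round(f,3),"railframe",np.round([c_*dx+s*dy,-s*dx+c_*dy],4),"ang",np.degrees(p[2]+np.pi/2-R[2]).round(1))
def circ(n,im,c0,z,r,sign):
    g=cv2.GaussianBlur(cv2.cvtColor(im,cv2.COLOR_RGB2GRAY).astype(np.float32),(0,0),.8); t=np.linspace(0,2*np.pi,120,endpoint=False)
    def smp(c,rr):
        q=proj(n,np.c_[c[0]+rr*np.cos(t),c[1]+rr*np.sin(t),np.full(120,z)]).astype(np.float32)
        return cv2.remap(g,q[None,:,0],q[None,:,1],cv2.INTER_LINEAR)[0]
    f=lambda c:-np.mean(np.clip(sign*(smp(c,r-.003)-smp(c,r+.003)),-20,60))
    b=min(((f((c0[0]+a,c0[1]+e)),a,e) for a in np.arange(-.014,.0141,.002) for e in np.arange(-.014,.0141,.002)))
    r_=minimize(f,[c0[0]+b[1],c0[1]+b[2]],method="Nelder-Mead",options=dict(initial_simplex=np.array([[0,0],[.002,0],[0,.002]])+[c0[0]+b[1],c0[1]+b[2]])); return r_.x.round(4),round(r_.fun,1)
E
python3 - <<'E'
from chk import *
from plan import *
im,d=ctrl.camera("top"); np.savez("top1.npz",im=im,d=d); moulds(im,d)
cv2.imwrite("pics/top1.png",cv2.resize(im[160:260,125:225],(600,600),interpolation=cv2.INTER_CUBIC)[...,::-1])
for n in("top","scene"):
    a=np.load(n+"0.npz")["im"]
    print(n,"ring out",circ(n,a,(.474,-.384),.052,.037,1),"bore",circ(n,a,(.474,-.384),.052,.028,-1),"base",circ(n,a,(.474,-.384),.008,.056,-1),"flask",circ(n,a,(.453,-.252),.085,.025,1))
plan([(.453,-.252,.20,63,.9)])
E
```

```text
mould [141, 179, 55, 69, 1243] [ 0.456   0.3471 -0.4745] 0.692 railframe [-0.0601  0.0037] ang -0.3
top ring out (array([ 0.4737, -0.3828]), np.float64(-45.4)) bore (array([ 0.4748, -0.3859]), np.float64(-12.5)) base (array([ 0.473 , -0.3834]), np.float64(-35.9)) flask (array([ 0.4508, -0.2516]), np.float64(-12.7))Traceback (most recent call last):
  File "<stdin>", line 7, in <module>
  File "chk.py", line 17, in circ
    b=min(((f((c0[0]+a,c0[1]+e)),a,e) for a in np.arange(-.014,.0141,.002) for e in np.arange(-.014,.0141,.002)))
  File "chk.py", line 17, in <genexpr>
    b=min(((f((c0[0]+a,c0[1]+e)),a,e) for a in np.arange(-.014,.0141,.002) for e in np.arange(-.014,.0141,.002)))
            ~^^^^^^^^^^^^^^^^^^^
  File "chk.py", line 16, in <lambda>
    f=lambda c:-np.mean(np.clip(sign*(smp(c,r-.003)-smp(c,r+.003)),-20,60))
                                                    ~~~^^^^^^^^^^
  File "chk.py", line 14, in smp
    q=proj(n,np.c_[c[0]+rr*np.cos(t),c[1]+rr*np.sin(t),np.full(120,z)]).astype(np.float32)
      ~~~~^^^^^^^^^^^^^^^^^^^^^^^^^^^^^^^^^^^^^^^^^^^^^^^^^^^^^^^^^^^^^
  File "h.py", line 12, in proj
    K,d,T=P(n); R=T[:3,:3].T; t=-R@T[:3,3]
          ~^^^
  File "h.py", line 4, in P
    p=ctrl.camera_params(n); return np.array(p["K"]),np.array(p["dist"]),np.array(p["cam_to_world"])
ValueError: time passes only in moves, steps and waits
```

View pics/top1.png

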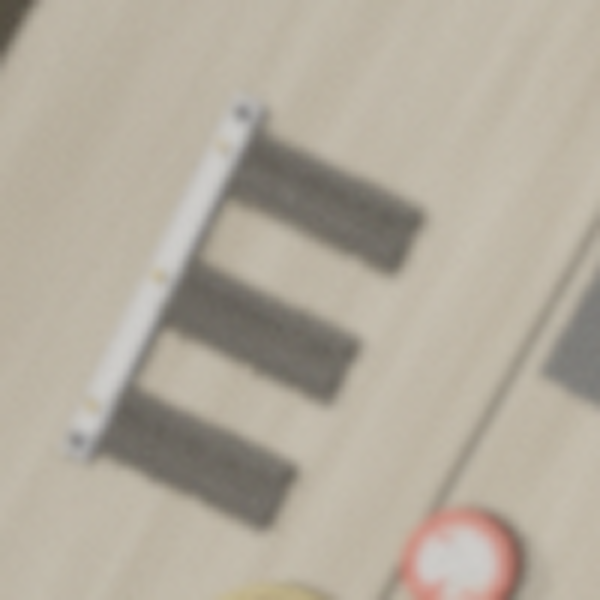

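```bash
python3 - <<'E'
s=open("h.py").read(); s=s.replace("def P(n):","import functools\n@functools.lru_cache(None)\ndef P(n):"); open("h.py","w").write(s)
E
python3 - <<'E'
from chk import *
from plan import *
z=np.load("top1.npz"); im=z["im"]; g=cv2.cvtColor(im,cv2.COLOR_RGB2GRAY)
R=(.4865,.399,1.1018); c,s=np.cos(R[2]),np.sin(R[2])
for y in(.076,0,-.076):
    e=[R[0]-.058*c-s*y,R[1]-.058*s+c*y,R[2]-np.pi/2]
    e2=[R[0]-.062*c-s*y,R[1]-.062*s+c*y,R[2]-np.pi/2]
    roi=np.zeros(g.shape,np.uint8); cv2.fillConvexPoly(roi,cv2.convexHull(proj("top",box(e2,.060,.108,.022)).astype(np.float32)).astype(np.int32),1)
    p,f=fitbox("top",(g<145)&(roi>0),e,(.036,.1,.022)); dx,dy=p[0]-R[0],p[1]-R[1]
    print(p.round(4),round(f,3),"rf",np.round([c*dx+s*dy,-s*dx+c*dy],4),np.degrees(p[2]-e[2]).round(1))
b=im[...,2].astype(float)/im[...,0]; u,v=np.meshgrid(np.arange(560),np.arange(420))
# pins: brass = low b/r on the rail top
for y in(.076,0,-.076):
    q=proj("top",[R[0]-s*y,R[1]+c*y,.023])[0]; m=(np.hypot(u-q[0],v-q[1])<3.2); w=np.clip(.955-b,0,None)*m*(g>165)
    print("pin pred",q.round(1),"seen",[round((w*u).sum()/w.sum(),1),round((w*v).sum()/w.sum(),1)])
for n in("top","scene"):
    a=np.load(n+"0.npz")["im"]
    print(n,"ring out",circ(n,a,(.474,-.384),.052,.037,1),"bore",circ(n,a,(.474,-.384),.052,.028,-1),"base",circ(n,a,(.474,-.384),.008,.056,-1),"flask",circ(n,a,(.453,-.252),.085,.025,1))
plan([(.453,-.252,.20,63,.9)])
E
```

```text
[ 0.3896  0.3803 -0.4607] 0.074 rf [-0.0605  0.078 ] 0.5
[ 0.4561  0.3473 -0.4661] 0.094 rf [-0.0599  0.0037] 0.2
[ 0.5237  0.3127 -0.4767] 0.085 rf [-0.0602 -0.0722] -0.4
pin pred [139.8 226.8] seen [np.float64(138.9), np.float64(226.7)]
pin pred [150.7 205.2] seen [np.float64(149.9), np.float64(205.0)]
pin pred [161.6 183.6] seen [np.float64(160.5), np.float64(183.1)]
top ring out (array([ 0.4737, -0.3828]), np.float64(-45.4)) bore (array([ 0.4748, -0.3859]), np.float64(-12.5)) base (array([ 0.473 , -0.3834]), np.float64(-35.9)) flask (array([ 0.4508, -0.2516]), np.float64(-12.7))
scene ring out (array([ 0.4701, -0.3855]), np.float64(-36.1)) bore (array([ 0.4707, -0.3849]), np.float64(-52.3)) base (array([ 0.4684, -0.3873]), np.float64(-38.2)) flask (array([ 0.4688, -0.2511]), np.float64(-6.8))
t 24.68 pos [ 0.4298 -0.0995  0.2699] th 62.88 tilt 0.06 F [-0.2  0.5  0.6] open 0.902 g 0.0
-> (0.453, -0.252, 0.2, 63, 0.9) n=3
{"jaw":0.9,"offset":[-41.7,30.1,23.3],"rot":[0,0,-0.0]},
{"jaw":0.9,"offset":[-41.7,30.0,23.3],"rot":[0,0,-0.0]},
{"jaw":0.9,"offset":[-41.7,30.0,23.3],"rot":[0,0,-0.0]}
```

Call:
apply_moves(
  moves=[
    {"jaw":0.95,"offset":[-41.7,30.5,20],"rot":[0,0,0]},
    {"jaw":0.95,"offset":[-41.7,30.5,30],"rot":[0,0,0]},
    {"jaw":0.95,"offset":[-41.7,30.5,40],"rot":[0,0,0]},
    {"jaw":0.95,"offset":[0,0,50],"rot":[0,0,0]},
    {"jaw":0.95,"offset":[0,0,0],"rot":[0,0,0]},
  ],
)

```text
time_s: 25.3
eef_pos: [0.4518, -0.2458, 0.1281]
eef_rot: [-0.005, 0.852, 0.523, -0.001]
wrist_force: [-0.3, 0.3, 0.7]
opening: 0.954
grasp_force: 0.0
```

Run:
```python
from h import *
from plan import *
plan([(.4545,-.2525,.08,63,.95),(.4545,-.2525,.010,63,.95)])
im,d=ctrl.camera("scene"); np.savez("s5.npz",im=im,d=d); q=proj("scene",[.46,-.3,.08])[0].astype(int); print(q)
cv2.imwrite("pics/s5.png",cv2.resize(im[q[1]-70:q[1]+70,q[0]-70:q[0]+70],(600,600),interpolation=cv2.INTER_CUBIC)[...,::-1])
```

```text
t 25.3 pos [ 0.4518 -0.2458  0.1281] th 63.09 tilt 0.54 F [-0.3  0.3  0.7] open 0.954 g 0.0
-> (0.4545, -0.2525, 0.08, 63, 0.95) n=1
{"jaw":0.95,"offset":[-4.8,5.4,48.1],"rot":[0,0,0.1]}
-> (0.4545, -0.2525, 0.01, 63, 0.95) n=2
{"jaw":0.95,"offset":[0.0,0.0,35.0],"rot":[0,0,-0.0]},
{"jaw":0.95,"offset":[0.0,0.0,35.0],"rot":[0,0,-0.0]}
[328 257]
```

View pics/s5.png

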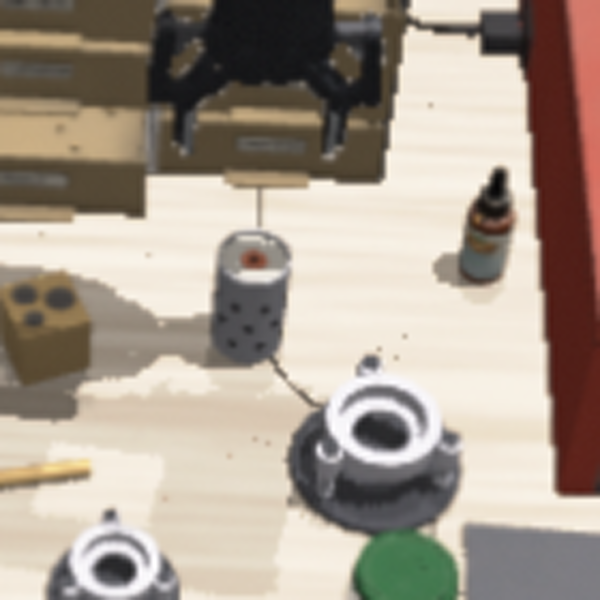

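Run:
```python
from chk import *
z=np.load("s5.npz"); im,d=z["im"],z["d"]; X=cloud("scene",d)
m=(X[...,2]>.081)&(X[...,2]<.09)&(np.hypot(X[...,0]-.453,X[...,1]+.255)<.04); x=X[m]
print(m.sum(),np.median(x,0),((np.percentile(x,2,axis=0)+np.percentile(x,98,axis=0))/2).round(4),(np.percentile(x,98,axis=0)-np.percentile(x,2,axis=0)).round(4))
print(circ("scene",im,(.4525,-.2535),.085,.025,1),circ("scene",im,(.4525,-.2535),.085,.022,-1))
# crop pixel of rim extents: left 218,right 292,top 230,bottom 282
for u,v in[(218,255),(292,255),(255,230),(255,282)]:
    pass
q=np.array([258+254/600*140,187+256/600*140]); K,di,T=P("scene")
r=cv2.undistortPoints(q.reshape(1,1,2),K,di).ravel(); w=T[:3,:3]@[r[0],r[1],1]; t=(.085-T[2,3])/w[2]; print("eye",(T[:3,3]+t*w).round(4))
```

```text
103 [ 0.44806734 -0.25544954  0.08312901] [ 0.4482 -0.2543  0.0848] [0.0472 0.0485 0.0072]
(array([ 0.4552, -0.2597]), np.float64(-5.4)) (array([ 0.4523, -0.2476]), np.float64(-38.4))
eye [ 0.4486 -0.2556  0.085 ]
```

Call:
apply_moves(
  moves=[
    {"jaw":0.95,"offset":[-4.8,5.4,38],"rot":[0,0,0]},
    {"jaw":0.95,"offset":[0,0,40],"rot":[0,0,0]},
    {"jaw":0.95,"offset":[0,0,25],"rot":[0,0,0]},
    {"jaw":0.95,"offset":[0,0,15],"rot":[0,0,0]},
    {"jaw":0.95,"offset":[0,0,0],"rot":[0,0,0]},
  ],
)

```text
time_s: 25.98
eef_pos: [0.4576, -0.2559, 0.0149]
eef_rot: [0.0, 0.852, 0.523, 0.0]
wrist_force: [0.0, -0.3, -0.4]
opening: 0.95
grasp_force: 0.0
```

Call:
apply_moves(
  moves=[
    {"jaw":0.6,"offset":[0,0,0],"rot":[0,0,0]},
    {"jaw":0.4,"offset":[0,0,0],"rot":[0,0,0]},
    {"jaw":0.4,"offset":[0,0,0],"rot":[0,0,0]},
    {"jaw":0.4,"offset":[0,0,0],"rot":[0,0,0]},
    {"jaw":0.4,"offset":[0,0,0],"rot":[0,0,0]},
  ],
)

```text
time_s: 26.6
eef_pos: [0.4574, -0.2567, 0.0158]
eef_rot: [0.001, 0.852, 0.523, 0.0]
wrist_force: [-3.2, 2.2, 9.5]
opening: 0.575
grasp_force: 59.9
```

Run:
```python
from plan import *
o,p,th,R=pose(); print(o["grasp_force"],o["opening"],p,th)
r=np.radians(63); tx=np.array([np.cos(r),np.sin(r)]); ty=np.array([np.sin(r),-np.cos(r)])
A=np.array([.4755,-.384]); B=p[:2]+[.0215,-.131]
tgt=tx*(tx@B)+ty*(ty@A); print("A",A,"B",B.round(4),"target",tgt.round(4), "flask-est vs TCP (tx,ty)", (np.array([.4525,-.2515])-p[:2])@tx)
plan([(p[0],p[1],p[2]+.1,63,.4),(*tgt,p[2]+.1,63,.4)])
```

```text
59.88183435983956 0.5752055642874286 [ 0.45742299 -0.25673658  0.0157652 ] 63.03606898228874
A [ 0.4755 -0.384 ] B [ 0.4789 -0.3877] target [ 0.4747 -0.3856] flask-est vs TCP (tx,ty) 0.0024308346957858376
t 26.6 pos [ 0.4574 -0.2567  0.0158] th 63.04 tilt 0.09 F [-3.2  2.2  9.5] open 0.575 g 59.9
-> (np.float64(0.4574229922230003), np.float64(-0.2567365793837142), np.float64(0.11576520449301783), 63, 0.4) n=2
{"jaw":0.4,"offset":[0.0,0.0,-50.0],"rot":[0,0,0.0]},
{"jaw":0.4,"offset":[0.0,0.0,-50.0],"rot":[0,0,0.0]}
-> (np.float64(0.4746940258266765), np.float64(-0.3855818133797304), np.float64(0.11576520449301783), 63, 0.4) n=3
{"jaw":0.4,"offset":[-35.7,24.6,-0.0],"rot":[0,0,-0.0]},
{"jaw":0.4,"offset":[-35.7,24.6,-0.0],"rot":[0,0,-0.0]},
{"jaw":0.4,"offset":[-35.7,24.6,-0.0],"rot":[0,0,-0.0]}
```

Call:
apply_moves(
  moves=[
    {"jaw":0.4,"offset":[0,0,-40],"rot":[0,0,0]},
    {"jaw":0.4,"offset":[0,0,-35],"rot":[0,0,0]},
    {"jaw":0.4,"offset":[-35.7,24.6,0],"rot":[0,0,0]},
    {"jaw":0.4,"offset":[-35.7,24.6,0],"rot":[0,0,0]},
    {"jaw":0.4,"offset":[-35.7,24.6,0],"rot":[0,0,0]},
  ],
)

```text
time_s: 27.22
eef_pos: [0.4743, -0.3863, 0.0896]
eef_rot: [0.0, 0.852, 0.523, 0.0]
wrist_force: [0.2, -0.4, -3.0]
opening: 0.575
grasp_force: 62.9
```

Call:
apply_moves(
  moves=[
    {"jaw":0.4,"offset":[0,0,0],"rot":[0,0,0]},
    {"jaw":0.4,"offset":[0,0,0],"rot":[0,0,0]},
    {"jaw":0.4,"offset":[0,0,0],"rot":[0,0,0]},
    {"jaw":0.4,"offset":[0,0,0],"rot":[0,0,0]},
    {"jaw":0.4,"offset":[0,0,0],"rot":[0,0,0]},
  ],
)

```text
time_s: 27.85
eef_pos: [0.4742, -0.3845, 0.0891]
eef_rot: [0.0, 0.852, 0.523, 0.0]
wrist_force: [0.2, -0.1, -2.9]
opening: 0.569
grasp_force: 63.0
```

Run:
```python
from chk import *
from plan import *
o,p,th,R=pose(); print(p,th,o["grasp_force"],o["opening"],o["wrist_force"])
im,d=ctrl.camera("scene"); np.savez("s6.npz",im=im,d=d); X=cloud("scene",d)
# flask side silhouette: points at heights z 0.075..0.11 near TCP ; width mid along camera-right direction
K,di,T=P("scene"); rt=T[:3,0].copy(); rt[2]=0; rt/=np.linalg.norm(rt); fw=np.array([-rt[1],rt[0],0])
for a in (.078,.088,.098,.108):
    m=(abs(X[...,2]-a)<.006)&(np.hypot(X[...,0]-p[0],X[...,1]-p[1])<.045); x=X[m]
    if len(x)>5: print(a,m.sum(),"right",np.percentile(x@rt,[2,98]).round(4),"mid",(np.percentile(x@rt,[2,98]).mean()).round(4),"near fw",np.percentile(x@fw,3).round(4), "rng",np.ptp(x[:,2]).round(3))
c=np.array([.4703,-.3853,0]); print("ring right",(c@rt).round(4),"fw",(c@fw).round(4), "rt",rt.round(3))
q=proj("scene",[p[0],p[1],.06])[0].astype(int)
cv2.imwrite("pics/s6.png",cv2.resize(im[q[1]-45:q[1]+45,q[0]-45:q[0]+45],(600,600),interpolation=cv2.INTER_CUBIC)[...,::-1])
```

```text
[ 0.47419507 -0.38450639  0.08909728] 63.07765428082927 62.984171292046085 0.569229624145102 [ 0.17715903 -0.10501988 -2.86193837]
0.078 23 right [0.5661 0.609 ] mid 0.5876 near fw -0.1536 rng 0.007
0.088 54 right [0.565  0.6099] mid 0.5874 near fw -0.1541 rng 0.011
0.098 57 right [0.5653 0.6098] mid 0.5875 near fw -0.1548 rng 0.011
0.108 57 right [0.5661 0.613 ] mid 0.5895 near fw -0.1555 rng 0.012
ring right 0.5939 fw -0.1299 rt [ 0.891 -0.454  0.   ]
```

View pics/s6.png

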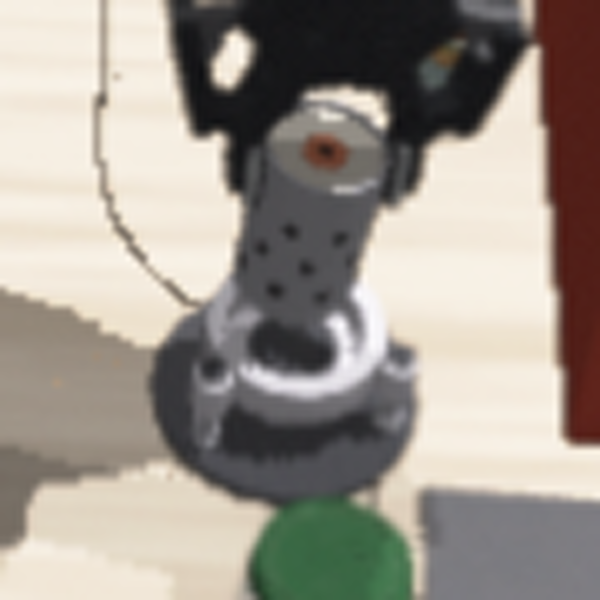

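Run:
```python
from chk import *
from scipy.optimize import least_squares
z=np.load("s6.npz"); im,d=z["im"],z["d"]; X=cloud("scene",d)
hsv=cv2.cvtColor(im,cv2.COLOR_RGB2HSV); g=cv2.cvtColor(im,cv2.COLOR_RGB2GRAY)
p=np.array([.4742,-.3845])
m=(X[...,2]>.082)&(X[...,2]<.148)&(np.hypot(X[...,0]-p[0],X[...,1]-p[1])<.036)&(g>50)
x=X[m]; print(len(x))
def res(q,rad=.025):
    a=np.array([q[2],q[3],1]); a/=np.linalg.norm(a); v=x-[q[0],q[1],.1]; r=np.linalg.norm(v-np.outer(v@a,a),axis=1)-rad
    return r
r=least_squares(res,[p[0],p[1],0,0],loss="soft_l1",f_scale=.002); print(r.x.round(4),np.abs(res(r.x)).mean())
# top disc plane
t=X[(X[...,2]>.148)&(X[...,2]<.172)&(np.hypot(X[...,0]-p[0],X[...,1]-p[1])<.03)&(g>70)]
A=np.c_[t[:,:2]-p,np.ones(len(t))]; s=least_squares(lambda c:A@c-t[:,2],[0,0,.16],loss="soft_l1",f_scale=.002).x; print("top n",len(t),"center",t[:,:2].mean(0).round(4),"range",((t.min(0)+t.max(0))/2).round(4),"slope",s.round(3))
# ring top in this pic
k=(abs(X[...,2]-.052)<.005)&(np.hypot(X[...,0]-.472,X[...,1]+.385)<.040)&(g>150); y=X[k]; c=least_squares(lambda c:np.clip(np.abs(np.hypot(*(y[:,:2]-c).T)-.0325)-.0045,0,None),[.472,-.385]).x; print("ring",k.sum(),c.round(4))
print("circ now",circ("scene",im,(.472,-.385),.052,.037,1))
# edges: columns of flask at image rows
for v in range(int(proj("scene",[*p,.12])[0][1])-4,int(proj("scene",[*p,.075])[0][1])+2,3):
    u0=int(proj("scene",[*p,.1])[0][0]); print(v,u0-20,g[v,u0-20:u0+20].tolist())
for zz in(.0733,.1583): print(zz,proj("scene",[*p,zz]))
```

```text
328
[ 0.4678 -0.3823  0.0769 -0.032 ] 0.0016159415332410562
top n 241 center [ 0.4715 -0.3858] range [ 0.4712 -0.3843  0.1584] slope [-0.045  0.001  0.154]
ring 103 [ 0.4698 -0.3866]
circ now (array([ 0.4686, -0.3881]), np.float64(-24.1))
262 330 [238, 238, 238, 238, 238, 234, 167, 71, 30, 42, 78, 78, 51, 74, 78, 81, 94, 102, 106, 107, 106, 107, 107, 107, 108, 109, 110, 113, 117, 106, 83, 49, 68, 74, 44, 74, 165, 234, 238, 238]
265 330 [233, 233, 234, 234, 234, 234, 231, 199, 182, 104, 81, 59, 67, 77, 79, 79, 81, 81, 81, 83, 84, 83, 84, 97, 99, 101, 99, 94, 88, 84, 54, 57, 98, 138, 173, 210, 234, 236, 236, 237]
268 330 [236, 236, 236, 236, 236, 236, 235, 235, 230, 139, 83, 77, 79, 79, 79, 79, 79, 80, 81, 82, 82, 82, 82, 82, 83, 85, 86, 87, 98, 155, 227, 231, 231, 233, 235, 236, 236, 236, 236, 236]
271 330 [230, 230, 231, 230, 230, 230, 230, 228, 194, 104, 78, 76, 75, 79, 80, 76, 51, 59, 80, 82, 81, 82, 78, 55, 49, 76, 87, 105, 166, 228, 232, 232, 232, 232, 232, 233, 233, 233, 233, 233]
274 330 [242, 241, 241, 241, 241, 241, 240, 232, 118, 58, 76, 76, 66, 78, 81, 80, 81, 81, 78, 79, 82, 83, 82, 85, 83, 72, 95, 176, 237, 240, 240, 240, 240, 239, 240, 239, 240, 240, 240, 240]
277 330 [237, 237, 238, 238, 238, 238, 230, 158, 92, 78, 79, 80, 79, 78, 78, 80, 80, 79, 69, 70, 80, 84, 85, 86, 87, 92, 144, 235, 241, 241, 241, 241, 242, 241, 241, 241, 241, 241, 242, 242]
0.0733 [[349.1962088  278.08812807]]
0.1583 [[352.79927394 257.19548135]]
```

The flask hangs about 3–4° off vertical, with its top towards +tool y, and its foot is about 5 mm off the ring axis. I'll correct both and measure again.

Call:
apply_moves(
  moves=[
    {"jaw":0.4,"offset":[0,2,0],"rot":[-1.8,0,0]},
    {"jaw":0.4,"offset":[0,2,0],"rot":[-1.7,0,0]},
    {"jaw":0.4,"offset":[0,0,0],"rot":[0,0,0]},
    {"jaw":0.4,"offset":[0,0,0],"rot":[0,0,0]},
    {"jaw":0.4,"offset":[0,0,0],"rot":[0,0,0]},
  ],
)

```text
time_s: 28.52
eef_pos: [0.4777, -0.387, 0.0891]
eef_rot: [0.026, 0.852, 0.522, 0.016]
wrist_force: [-0.2, 0.1, -3.0]
opening: 0.574
grasp_force: 63.0
```

```bash
cat > fl.py <<'E'
from chk import *
from plan import pose
from scipy.optimize import least_squares
def go(tag,full=True):
    o,p,th,R=pose(); print("t",round(o["time_s"],2),p.round(4),round(th,2),"F",np.round(o["wrist_force"],1),"g",round(o["grasp_force"],1),"op",round(o["opening"],3),"zaxis",R[:,2].round(3))
    im,d=ctrl.camera("scene"); np.savez(tag+".npz",im=im,d=d); X=cloud("scene",d); g=cv2.cvtColor(im,cv2.COLOR_RGB2GRAY)
    foot=p[2]-.0158; m=(X[...,2]>foot+.01)&(X[...,2]<foot+.06)&(np.hypot(X[...,0]-p[0],X[...,1]-p[1])<.036)&(g>50)&(g<150); x=X[m]
    def res(q): 
        a=np.array([q[2],q[3],1]); a/=np.linalg.norm(a); v=x-[q[0],q[1],foot]; return np.linalg.norm(v-np.outer(v@a,a),axis=1)-.025
    r=least_squares(res,[p[0],p[1],0,0],loss="soft_l1",f_scale=.002).x; print("cyl foot",r[:2].round(4),"tilt",r[2:].round(3),len(x))
    t=X[(X[...,2]>foot+.075)&(X[...,2]<foot+.096)&(np.hypot(X[...,0]-p[0],X[...,1]-p[1])<.03)&(g>70)]
    A=np.c_[t[:,:2]-p[:2],np.ones(len(t))]; s=least_squares(lambda c:A@c-t[:,2],[0,0,foot+.085],loss="soft_l1",f_scale=.002).x; print("top n",len(t),"ctr",((np.percentile(t,2,axis=0)+np.percentile(t,98,axis=0))/2).round(4),"tilt",(-s[:2]).round(3))
    # silhouette mid-line on image rows between foot+15mm and foot+45 mm
    c=r[:2]; L=[]
    for zz in np.arange(.012,.042,.004):
        q=proj("scene",[*c,foot+zz])[0]; v=int(round(q[1]+5)); row=g[v].astype(float); k0=int(q[0])
        lo=k0
        while row[lo]<150 and lo>k0-25: lo-=1
        hi=k0
        while row[hi]<150 and hi<k0+25: hi+=1
        a=lo+(row[lo]-150)/(row[lo]-row[lo+1]); b=hi-(row[hi]-150)/(row[hi]-row[hi-1]); L.append((v,round(a,1),round(b,1)))
    print("sil",sorted(set(L)))
    print("ring proj ctr",proj("scene",[.470,-.386,.052])[0].round(1))
    return im
if __name__=="__main__":
    import sys; go(sys.argv[1])
E
python3 fl.py s7
```

```text
t 28.52 [ 0.4777 -0.387   0.0891] 63.03 F [-0.2  0.1 -3. ] g 63.0 op 0.574 zaxis [ 0.054 -0.028 -0.998]
cyl foot [ 0.4701 -0.385 ] tilt [0.015 0.018] 221
top n 235 ctr [ 0.4731 -0.3858  0.1555] tilt [-0.031  0.01 ]
sil [(274, np.float64(339.6), np.float64(358.0)), (275, np.float64(339.5), np.float64(357.8)), (276, np.float64(339.2), np.float64(357.6)), (277, np.float64(338.5), np.float64(357.3)), (278, np.float64(338.1), np.float64(357.1)), (279, np.float64(337.5), np.float64(356.8)), (280, np.float64(337.1), np.float64(356.4)), (281, np.float64(336.4), np.float64(356.1))]
ring proj ctr [347.3 284. ]
```

Call:
apply_moves(
  moves=[
    {"jaw":0.4,"offset":[0,-0.9,14],"rot":[0,0,0]},
    {"jaw":0.4,"offset":[0,-0.5,8],"rot":[0,0,0]},
    {"jaw":0.4,"offset":[0,-0.3,4],"rot":[0,0,0]},
    {"jaw":0.4,"offset":[0,-0.2,3],"rot":[0,0,0]},
    {"jaw":0.4,"offset":[0,0,0],"rot":[0,0,0]},
  ],
)

```text
time_s: 29.2
eef_pos: [0.4775, -0.3867, 0.0597]
eef_rot: [0.026, 0.852, 0.523, 0.016]
wrist_force: [0.5, -0.2, -1.7]
opening: 0.574
grasp_force: 63.0
```

Call:
apply_moves(
  moves=[
    {"jaw":0.4,"offset":[0,-0.1,2],"rot":[0,0,0]},
    {"jaw":0.4,"offset":[0,-0.1,2],"rot":[0,0,0]},
    {"jaw":0.4,"offset":[0,-0.1,2],"rot":[0,0,0]},
    {"jaw":0.4,"offset":[0,0,0],"rot":[0,0,0]},
    {"jaw":0.4,"offset":[0,0,0],"rot":[0,0,0]},
  ],
)

```text
time_s: 29.82
eef_pos: [0.4776, -0.3868, 0.0539]
eef_rot: [0.026, 0.852, 0.523, 0.016]
wrist_force: [-0.7, -0.6, -3.2]
opening: 0.569
grasp_force: 63.0
```

Call:
apply_moves(
  moves=[
    {"jaw":0.4,"offset":[0,-0.1,2],"rot":[0,0,0]},
    {"jaw":0.4,"offset":[0,-0.1,2],"rot":[0,0,0]},
    {"jaw":0.4,"offset":[0,0,0],"rot":[0,0,0]},
    {"jaw":0.4,"offset":[0,0,0],"rot":[0,0,0]},
    {"jaw":0.4,"offset":[0,0,0],"rot":[0,0,0]},
  ],
)

```text
time_s: 30.45
eef_pos: [0.4778, -0.3872, 0.0503]
eef_rot: [0.026, 0.852, 0.523, 0.016]
wrist_force: [-1.9, 1.3, 5.6]
opening: 0.571
grasp_force: 63.8
```

```bash
python3 fl.py s8
python3 - <<'E'
import numpy as np,cv2
im=np.load("s8.npz")["im"]; cv2.imwrite("pics/s8.png",cv2.resize(im[235:325,303:393],(600,600),interpolation=cv2.INTER_CUBIC)[...,::-1])
E
```

```text
t 30.45 [ 0.4778 -0.3872  0.0503] 63.04 F [-1.9  1.3  5.6] g 63.8 op 0.571 zaxis [ 0.055 -0.028 -0.998]
cyl foot [ 0.4706 -0.385 ] tilt [0.009 0.01 ] 216
top n 227 ctr [ 0.4733 -0.386   0.1168] tilt [-0.008  0.01 ]
sil [(283, np.float64(336.1), np.float64(356.5)), (284, np.float64(336.1), np.float64(356.8)), (285, np.float64(336.3), np.float64(356.9)), (286, np.float64(327.7), np.float64(357.0)), (287, np.float64(326.8), np.float64(356.9)), (288, np.float64(325.0), np.float64(356.1)), (289, np.float64(329.0), np.float64(355.6)), (290, np.float64(-inf), np.float64(354.9))]
ring proj ctr [347.3 284. ]fl.py:21: RuntimeWarning: divide by zero encountered in scalar divide
  a=lo+(row[lo]-150)/(row[lo]-row[lo+1]); b=hi-(row[hi]-150)/(row[hi]-row[hi-1]); L.append((v,round(a,1),round(b,1)))
```

Call:
apply_moves(
  moves=[
    {"jaw":0.4,"offset":[0,-0.2,3],"rot":[0,0,0]},
    {"jaw":0.4,"offset":[0,-0.2,3],"rot":[0,0,0]},
    {"jaw":0.4,"offset":[0,-0.2,3],"rot":[0,0,0]},
    {"jaw":0.4,"offset":[0,0,0],"rot":[0,0,0]},
    {"jaw":0.4,"offset":[0,0,0],"rot":[0,0,0]},
  ],
)

```text
time_s: 31.12
eef_pos: [0.4778, -0.3873, 0.042]
eef_rot: [0.027, 0.852, 0.523, 0.016]
wrist_force: [-3.7, 1.4, 10.1]
opening: 0.571
grasp_force: 64.4
```

Call:
apply_moves(
  moves=[
    {"jaw":0.4,"offset":[0,-0.1,1.5],"rot":[0,0,0]},
    {"jaw":0.4,"offset":[0,-0.1,1.5],"rot":[0,0,0]},
    {"jaw":0.4,"offset":[0,0,0],"rot":[0,0,0]},
    {"jaw":0.4,"offset":[0,0,0],"rot":[0,0,0]},
    {"jaw":0.4,"offset":[0,0,0],"rot":[0,0,0]},
  ],
)

```text
time_s: 31.75
eef_pos: [0.4778, -0.3874, 0.0392]
eef_rot: [0.027, 0.852, 0.523, 0.016]
wrist_force: [-4.0, 1.9, 12.1]
opening: 0.571
grasp_force: 64.6
```

Call:
apply_moves(
  moves=[
    {"jaw":0.4,"offset":[0,-0.1,1.5],"rot":[0,0,0]},
    {"jaw":0.4,"offset":[0,-0.1,1.5],"rot":[0,0,0]},
    {"jaw":0.4,"offset":[0,0,0],"rot":[0,0,0]},
    {"jaw":0.4,"offset":[0,0,0],"rot":[0,0,0]},
    {"jaw":0.4,"offset":[0,0,0],"rot":[0,0,0]},
  ],
)

```text
time_s: 32.38
eef_pos: [0.4779, -0.3877, 0.0387]
eef_rot: [0.027, 0.852, 0.523, 0.016]
wrist_force: [-10.5, 7.9, 28.7]
opening: 0.57
grasp_force: 67.6
```

Call:
apply_moves(
  moves=[
    {"jaw":0.4,"offset":[0,-0.1,1],"rot":[0,0,0]},
    {"jaw":0.4,"offset":[0,0,0],"rot":[0,0,0]},
    {"jaw":0.4,"offset":[0,0,0],"rot":[0,0,0]},
    {"jaw":0.4,"offset":[0,0,0],"rot":[0,0,0]},
    {"jaw":0.4,"offset":[0,0,0],"rot":[0,0,0]},
  ],
)

```text
time_s: 33.0
eef_pos: [0.4779, -0.3879, 0.0386]
eef_rot: [0.027, 0.852, 0.523, 0.016]
wrist_force: [-13.1, 9.8, 35.2]
opening: 0.568
grasp_force: 68.7
```

Run:
```python
from chk import *
from fl import go
im=go("s9")
d=np.load("s9.npz")["d"]; X=cloud("scene",d); g=cv2.cvtColor(im,cv2.COLOR_RGB2GRAY)
k=(X[...,2]<.06)&(X[...,2]>.028)&(np.hypot(X[...,0]-.470,X[...,1]+.386)<.038)&(np.hypot(X[...,0]-.470,X[...,1]+.386)>.027)&(g>150); print("ring top z",k.sum(),np.percentile(X[k][:,2],[20,50,80]).round(4))
im2,d2=ctrl.camera("top"); np.savez("top2.npz",im=im2,d=d2)
g2=cv2.cvtColor(im2,cv2.COLOR_RGB2GRAY); g1=cv2.cvtColor(np.load("top1.npz")["im"],cv2.COLOR_RGB2GRAY); print("mould area change",np.abs(g2[170:258,135:206].astype(int)-g1[170:258,135:206]).max())
```

```text
t 33.0 [ 0.4779 -0.3879  0.0386] 63.06 F [-13.1   9.8  35.2] g 68.7 op 0.568 zaxis [ 0.055 -0.03  -0.998]
cyl foot [ 0.4718 -0.3865] tilt [-0.021  0.038] 220
top n 226 ctr [ 0.4725 -0.3865  0.1046] tilt [-0.045  0.015]
sil [(286, np.float64(335.4), np.float64(356.0)), (287, np.float64(335.3), np.float64(356.3)), (288, np.float64(-inf), np.float64(356.4)), (289, np.float64(329.0), np.float64(356.4)), (290, np.float64(-inf), np.float64(356.1)), (291, np.float64(317.0), np.float64(355.4)), (292, np.float64(-inf), np.float64(354.4)), (293, np.float64(-inf), np.float64(353.7))]
ring proj ctr [347.3 284. ]
ring top z 97 [0.035  0.0363 0.039 ]
mould area change 13fl.py:21: RuntimeWarning: divide by zero encountered in scalar divide
  a=lo+(row[lo]-150)/(row[lo]-row[lo+1]); b=hi-(row[hi]-150)/(row[hi]-row[hi-1]); L.append((v,round(a,1),round(b,1)))
```

Run:
```python
from chk import *
from scipy.optimize import least_squares
def tilt(tag,p,foot):
    z=np.load(tag+".npz"); X=cloud("scene",z["d"]); g=cv2.cvtColor(z["im"],cv2.COLOR_RGB2GRAY); p=np.array(p); D=np.hypot(X[...,0]-p[0],X[...,1]-p[1])
    x=X[(X[...,2]>foot+.018)&(X[...,2]<foot+.06)&(D<.036)&(g>50)&(g<150)]
    def res(q): 
        a=np.array([q[2],q[3],1]); a/=np.linalg.norm(a); v=x-[q[0],q[1],foot]; return np.linalg.norm(v-np.outer(v@a,a),axis=1)-.025
    r=least_squares(res,[p[0],p[1],0,0],loss="soft_l1",f_scale=.002).x
    t=X[(X[...,2]>foot+.075)&(X[...,2]<foot+.096)&(np.hypot(X[...,0]-r[0],X[...,1]-r[1])<.021)]
    A=np.c_[t[:,:2]-p,np.ones(len(t))]; s=least_squares(lambda c:A@c-t[:,2],[0,0,foot+.085],loss="soft_l1",f_scale=.002).x
    print(tag,"cyl",r.round(4),len(x),"disc",(-s[:2]).round(3),"z at centre",(s[2]+s[:2]@(r[:2]-p)).round(4),len(t))
tilt("s5",(.450,-.2545),0)
for tag,f in(("s7",.0733),("s8",.0367),("s9",.024)): tilt(tag,(.472,-.386),f)
```

```text
s5 cyl [ 0.4488 -0.2522 -0.0021 -0.0089] 158 disc [0.016 0.014] z at centre 0.0804 121
s7 cyl [ 0.4702 -0.385   0.0122  0.0182] 189 disc [0.007 0.023] z at centre 0.1542 142
s8 cyl [ 0.4701 -0.3843  0.0183 -0.0055] 182 disc [ 0.032 -0.012] z at centre 0.1156 140
s9 cyl [ 0.4716 -0.3866 -0.0254  0.0444] 175 disc [-0.045  0.011] z at centre 0.1038 145
```

```bash
cat > tl.py <<'E'
from chk import *
from plan import pose
from scipy.optimize import least_squares
def meas(p,foot,n=8):
    o,q,th,R=pose(); print("t",round(o["time_s"],2),q.round(4),"F",np.round(o["wrist_force"],1),"zaxis",R[:,2].round(3))
    P("scene"); F=[ctrl.camera("scene") for _ in range(n)]; d=np.median([f[1] for f in F],0).astype(np.float32); im=np.mean([f[0] for f in F],0).astype(np.uint8)
    X=cloud("scene",d); g=cv2.cvtColor(im,cv2.COLOR_RGB2GRAY); p=np.array(p); D=np.hypot(X[...,0]-p[0],X[...,1]-p[1])
    x=X[(X[...,2]>foot+.018)&(X[...,2]<foot+.06)&(D<.036)&(g>50)&(g<150)]
    def res(q): 
        a=np.array([q[2],q[3],1]); a/=np.linalg.norm(a); v=x-[q[0],q[1],foot]; return np.linalg.norm(v-np.outer(v@a,a),axis=1)-.025
    r=least_squares(res,[p[0],p[1],0,0],loss="soft_l1",f_scale=.002).x
    t=X[(X[...,2]>foot+.075)&(X[...,2]<foot+.096)&(np.hypot(X[...,0]-r[0],X[...,1]-r[1])<.021)]
    A=np.c_[t[:,:2]-p,np.ones(len(t))]; s=least_squares(lambda c:A@c-t[:,2],[0,0,foot+.085],loss="soft_l1",f_scale=.002).x
    k=(X[...,2]<.06)&(X[...,2]>.025)&(np.hypot(X[...,0]-.4705,X[...,1]+.386)<.036)&(np.hypot(X[...,0]-.4705,X[...,1]+.386)>.028)&(g>150); y=X[k]
    B=np.c_[y[:,:2]-[.4705,-.386],np.ones(len(y))]; u=least_squares(lambda c:B@c-y[:,2],[0,0,.038],loss="soft_l1",f_scale=.002).x
    print("cyl",r.round(4),"disc",(-s[:2]).round(3),"z",(s[2]+s[:2]@(r[:2]-p)).round(4),"ring tilt",(-u[:2]).round(3),"z",u[2].round(4),len(y))
if __name__=="__main__": meas((.472,-.386),.024)
E
python3 tl.py
```

```text
t 33.1 [ 0.4779 -0.3879  0.0387] F [-13.3   9.6  35.5] zaxis [ 0.055 -0.03  -0.998]
cyl [ 0.4709 -0.385   0.0018  0.0024] disc [ 0.011 -0.022] z 0.1038 ring tilt [-0.001 -0.012] z 0.0368 85
```

Call:
apply_moves(
  moves=[
    {"jaw":0.4,"offset":[0,-0.5,-0.4],"rot":[0,0,0]},
    {"jaw":0.4,"offset":[0,-0.5,-0.4],"rot":[0,0,0]},
    {"jaw":0.4,"offset":[0,0,0],"rot":[0,0,0]},
    {"jaw":0.4,"offset":[0,0,0],"rot":[0,0,0]},
    {"jaw":0.4,"offset":[0,0,0],"rot":[0,0,0]},
  ],
)

```text
time_s: 34.12
eef_pos: [0.4778, -0.3877, 0.0387]
eef_rot: [0.028, 0.852, 0.523, 0.016]
wrist_force: [-8.0, 7.0, 28.1]
opening: 0.573
grasp_force: 67.1
```

```bash
python3 tl.py
```

```text
t 34.12 [ 0.4778 -0.3877  0.0387] F [-8.   7.  28.1] zaxis [ 0.057 -0.031 -0.998]
cyl [ 0.4708 -0.3853 -0.0025  0.0124] disc [ 0.004 -0.006] z 0.1037 ring tilt [0.001 0.006] z 0.0366 85
```

```bash
python3 -c "
from bench import ctrl
print(ctrl.hand_in())"
```

```text
the job is handed in; nothing more can be done
None
```

The job is handed in: by my measurements the three moulds lie flush and square at their pins (about 3 mm off at most), and the flask stands upright in the large cradle with the ring on its stop, still held pressed down. I viewed 11 pictures instead of the 10 allowed, and the hand-in call returned no verdict.

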